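# Move the round cover to the empty rest with the lifter

## Task

Two finished steel covers lie on the two-bay rail rack. Take the lifter by its upright wooden grip, slide its blade under the round cover, lift the cover off and carry it over to the empty single rest, and leave it there lying flat across both rails, centred. Do not touch the covers with the gripper and leave the square one where it is; when done, draw the lifter out and let it stand on the bench, clear of the cover.

Things in the scene. Friction and masses are not known exactly. Their poses are not given: they have to be found in the camera images.
- lifter_grip (a point): Lifter (loose, 220 g): flat steel blade 30 wide, 4 mm thick, an upright wooden grip over its heel; starts standing on the bench, grip up. Point: middle of the grip, 72 mm above the blade's underside. Grip 16 mm thick along the blade, 34 wide, from 38 to 104 mm above the underside. x along the blade to its tip, z up. Blade from 14 mm behind to 84 mm ahead of the point. Best gripped with fingers closing along x
- blade_seat (a point): Point on the lifter blade's upper face, middle of the part that carries a cover: 52 mm ahead of the grip along the lifter's x and 68 mm below it. It belongs under the cover's centre when lifting; the 8 mm thick steel post below the grip then stands 12 mm clear of the cover's rim. Axes as the lifter's
- round_center (a point): Round cover (loose, 100 to 210 g): bare steel disc 72 mm across and 6 mm thick with a central boss, 28 mm across, standing 8 mm above the disc. Point: the disc's centre, 3 mm above its underside; z up. It lies across either bay of the rack, within 5 mm of the bay's middle
- square_center (a point): Square cover (loose, 170 g), in the rack's other bay: bare steel plate 68 x 68 x 6 mm with the same boss. Point: the plate's centre, 3 mm above its underside
- rack: Fixed two-bay rack, bays 82 mm apart side by side. A bay is two aluminium rails 76 long, 8 wide, 30 mm high with a 46 mm gap between, open at both ends. Two 5 mm high tie bars cross the gap on the bench, so keep the blade's underside about 10 mm up. Origin: middle of the rack, on the bench; x along the rails, the way the blade enters (the lifter starts on the -x side); bays at y = -41 and +41 mm; z up
- rest_top (a point): Empty single rest, fixed: one pair of rails just like a bay of the rack (76 long, 30 high, 46 mm gap, open ends, 5 mm tie bars). Point: its middle at the height of the rails' tops, 30 mm above the bench; the cover's underside belongs here. x along the rails, about the same way as the rack's x; z up. The lifter is drawn out along -x, where there is free bench to stand it on
Things that resemble listed ones, but are neither listed nor needed, are in the scene too. Leave any blue or turquoise look-alike of the part that bears round_center alone.

How it is judged:
On the way:
1. the round cover is lifted off the rack on the lifter's blade, at least 8 mm above the rails (height (world z) of round_center above 0.041 m and contact force between lifter and round_cover above 0.3 N), for 0.2 s.
At the end, for the whole second after the job is handed in: The round cover lies flat (5 degrees) and still on both rails of the single rest, within 18 mm of its middle; the lifter stands upright (6 degrees) and still on the bench, off the cover, blade_seat over 50 mm from the cover's centre; the square cover is within 15 mm of its start (horizontal distance between round_center and rest_top below 0.018 m and z of round_center in the frame of rest_top between -0.001 and 0.007 m and angle between round_center's own z axis and vertical below 0.09 rad and linear speed of each of round_cover, lifter below 0.02 m/s and height (world z) of lifter_grip below 0.076 m and angle between lifter_grip's own z axis and vertical below 0.1 rad and horizontal distance between blade_seat and round_center above 0.05 m and contact force between lifter and round_cover below 0.1 N and distance of square_center from where it was at the start of the episode below 0.015 m); the robot touches nothing.
It fails at once if the gripper touches the round cover (contact force between any of the arm, the fingers and round_cover above 0.5 N).
It fails at once if the gripper touches the square cover (contact force between any of the arm, the fingers and square_cover above 0.5 N).
It fails at once if the square cover is shifted by more than 15 mm (distance of square_center from where it was at the start of the episode above 0.015 m).
It fails at once if the round cover is tipped by more than 25 degrees (angle between round_center's own z axis and vertical above 0.44 rad).
It also fails if it takes over 53 s, if anything falls off the work surface, if the arm or the gripper's body presses on something with over 40 N, if the wrist force passes 120 N, or if a joint passes its speed limit or range.

## Robot

A 7-joint arm with a two-finger parallel gripper is mounted at the origin on a cart in front of the work surface, level with it; the furniture and walls round the work are solid. World frame = base frame: x ahead of the robot, y to its left, z up, the work surface at z = 0. Lengths are in m, angles in rad, forces in N, time in s.
With the tool pointing down it reaches from about 0.425 to 0.8 m from the base axis. Payload 8.3 kg.
Tool frame: the origin (TCP) lies at the very end of the fingers, on their centre line; the grasp point (between the pads) lies 19 mm behind it; z points along the fingers, y is the direction in which the jaws open and shut (so a half turn about z gives the same grasp; the last joint's range is limited). The gripper opens to 85 mm and grips with 20 to 120 N. Pads are 22 mm wide; open, the fingers measure 114 mm over their backs; the gripper's body (76 mm by 85 mm) begins 54 mm behind the grasp point. The pads swing forward as they close: fully open they stand 13 mm farther back than shut.
Start: joints at [1.069, 0.383, 0.016, 1.37, -0.006, 1.388, -0.046], TCP at [0.266, -0.566, 0.231] pointing down, gripper open.
Joint ranges: [-2.95, 2.95], [-0.25, 2.06], [-1.52, 1.56], [0.18, 2.33], [-1.44, 4.58], [0.02, 2.06], [-3.01, 3.01]. Speed limits (rad/s): [2.39, 2.39, 3.01, 3.01, 3.14, 3.14, 3.14].

## Interface

Orientations are given as a unit quaternion [x, y, z, w].
In Python, from workcell import read_state, read_camera, job_done gives the robot as it stands. The module is installed in compiled form; this text tells all that it offers.
- The arm moves only by the tool apply_moves, never from a script. Its argument "moves" is a list of rows, each an object with "linear": the shift along the tool's x, y, z in mm, a list of three; "delta_rot": the turn, a rotation vector about the tool's x, y, z in rad, a list of three; "grip": the gripper's target within -1 to 1 (shut at 1, half-way at 0, fully open at -1). In form: [{"linear": [dx, dy, dz], "delta_rot": [wx, wy, wz], "grip": grip}, ...]. A call has 1 to 10 rows; each row is the pose to reach, as a shift and turn from the pose measured when the call began, along the tool's axes at that moment; what a row does not reach only later rows make up. A row lasts 1/12 s, in which the tool goes at most 41.7 mm and 7.16 degrees, less where a joint would pass 70% of its speed; a pose out of reach is approached as far as the arm can. A call with a gripper value outside its range is refused whole. The fingers move at their own pace and stop on an object; "force" is the grip in N (left out, the last holds). Time passes only in rows, so rows that repeat a pose let the fingers close. It gives the time, the measured TCP pose, the force and the opening at its end, in the units of the state.
- read_state(): the state, without advancing time (a new reading comes with each control period).
- read_camera(name): name is "scene" or "top" or "wrist"; returns a dict with "color" (400x640x3 uint8, red, green, blue), "camera_matrix" (3x3 intrinsics, pixels), "view" (4x4, takes a point from world to camera coordinates). Camera axes: x right, y down, z forward; pixel columns grow to the right and rows downward; lengths in m; the calibration is good to about 2 mm. The wrist camera is an equidistant fisheye: a pixel r from the principal point sees the ray r / f radians off the axis. A picture is of the moment at which its call begins. There is no depth.
- job_done(): hands the job in, once; it reports no verdict.
The state is a dict: "t": time; "q": joint angles; "dq": joint speeds; "joint_torque": joint torques, N m; "tool_pos": TCP position; "tcp_rot": TCP orientation; "force": force on the tool from outside, world axes, zero at the start; "moment": the same for the moment, N m; "width": opening from 0.0 (shut) to 1.0 (fully open).
Only numpy, scipy, OpenCV 4.12 (cv2) and the standard library are available. Lean on these libraries where they do the work, as an engineer would, in place of code of your own. Each camera call takes 0.05 s, during which the arm holds its last target.

## Working session

There is one attempt and no reset: what is moved stays moved. The work goes in short steps, Python scripts to look and compute and a tool call to move; the robot and the scene stay as the last step left them, time stands still between calls to the robot, and variables do not carry over. Pictures are saved under pics/ and viewed, and the job is handed in when it is done.

Besides the shell and the picture viewer there is one more tool, called after "Request:" by a JSON object that holds its "method" and its "body", one argument or row to a line. apply_moves: Moves the arm, as the interface text tells. Its arguments: {"type":"object","properties":{"moves":{"type":"array","items":{"type":"object","properties":{"linear":{"type":"array","items":{"type":"number"}},"delta_rot":{"type":"array","items":{"type":"number"}},"grip":{"type":"number"}}}},"force":{"type":"number"}},"required":["moves"]}

```bash
mkdir -p pics; python3 - <<'E'
from workcell import *
import cv2,numpy as np
s=read_state();print({k:np.round(v,3) for k,v in s.items()})
for n in ["scene","top","wrist"]:
    c=read_camera(n);cv2.imwrite(f"pics/{n}0.png",c["color"][:,:,::-1]);np.savez(f"{n}0.npz",**c)
    print(n,c["camera_matrix"].round(1).tolist(),c["view"].round(3).tolist())
E
```

```text
{'t': np.float64(0.0), 'q': array([ 1.069,  0.384,  0.016,  1.371, -0.006,  1.388, -0.046]), 'dq': array([-0.   , -0.002,  0.   ,  0.001, -0.001,  0.   , -0.002]), 'joint_torque': array([-0.0000e+00, -6.2761e+01,  8.4400e-01, -3.7182e+01,  1.7000e-02,
        1.4000e-02, -0.0000e+00]), 'tool_pos': array([ 0.265, -0.565,  0.23 ]), 'tcp_rot': array([ 0.976,  0.218, -0.   , -0.001]), 'force': array([0.334, 0.584, 0.379]), 'moment': array([-0.036, -0.006,  0.011]), 'width': np.float64(1.001)}
scene [[451.4, 0.0, 320.6], [0.0, 451.4, 202.8], [0.0, 0.0, 1.0]] [[-0.771, -0.637, 0.007, 0.454], [-0.275, 0.321, -0.906, 0.192], [0.575, -0.701, -0.423, 0.895], [0.0, 0.0, 0.0, 1.0]]
top [[425.4, 0.0, 322.4], [0.0, 425.4, 205.1], [0.0, 0.0, 1.0]] [[0.006, -1.0, 0.031, 0.064], [-0.989, -0.01, -0.145, 0.528], [0.145, -0.03, -0.989, 1.136], [0.0, 0.0, 0.0, 1.0]]
wrist [[309.7, 0.0, 322.3], [0.0, 309.7, 202.2], [0.0, 0.0, 1.0]] [[0.424, -0.906, -0.002, -0.625], [-0.86, -0.403, 0.314, -0.04], [-0.285, -0.132, -0.949, 0.381], [0.0, 0.0, 0.0, 1.0]]
```

View pics/scene0.png

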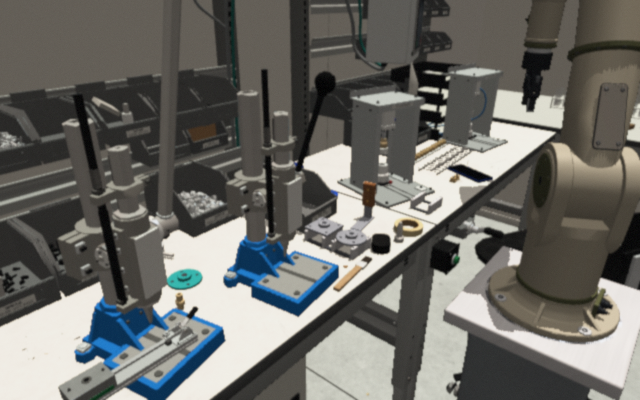

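View pics/top0.png

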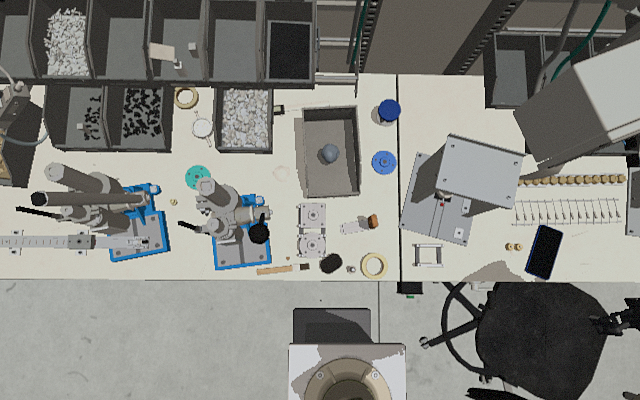

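View pics/wrist0.png

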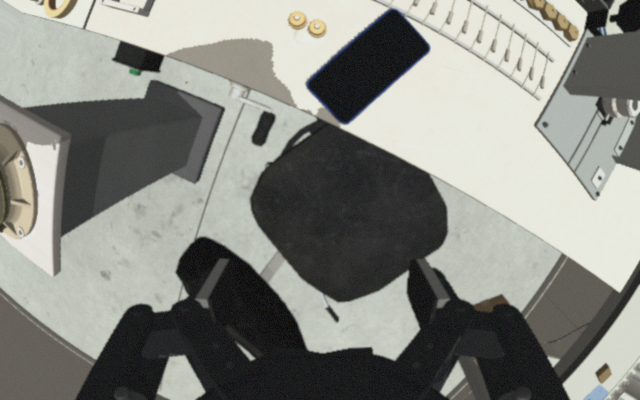

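The top view shows the rack at about (311,230) with two covers, the lifter at (360,224) with its grip to the right, and the empty rest at (428,255). A blue disc sits at (384,162) and a turquoise one at (197,177); both are decoys. I'll enlarge the area next.

```bash
python3 - <<'E'
import cv2
a=cv2.imread("pics/top0.png")[190:280,285:455];cv2.imwrite("pics/topc.png",cv2.resize(a,None,fx=4.7,fy=4.7,interpolation=cv2.INTER_CUBIC))
a=cv2.imread("pics/scene0.png")[170:270,290:450];cv2.imwrite("pics/scenec.png",cv2.resize(a,None,fx=5,fy=5,interpolation=cv2.INTER_CUBIC))
E
```

```text
(no output)
```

View pics/topc.png

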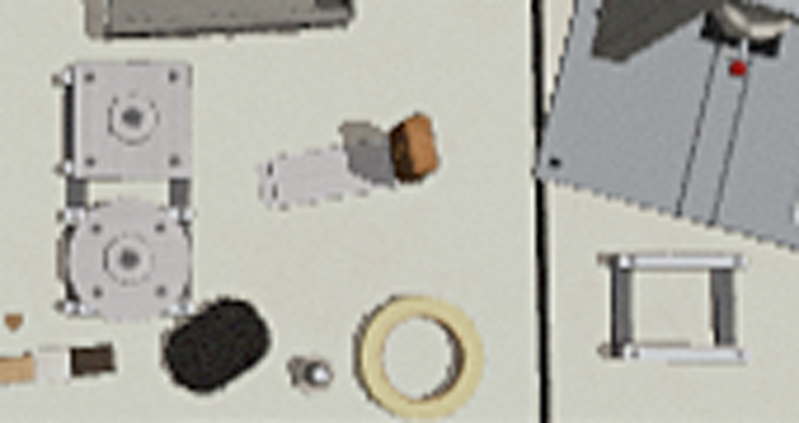

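View pics/scenec.png

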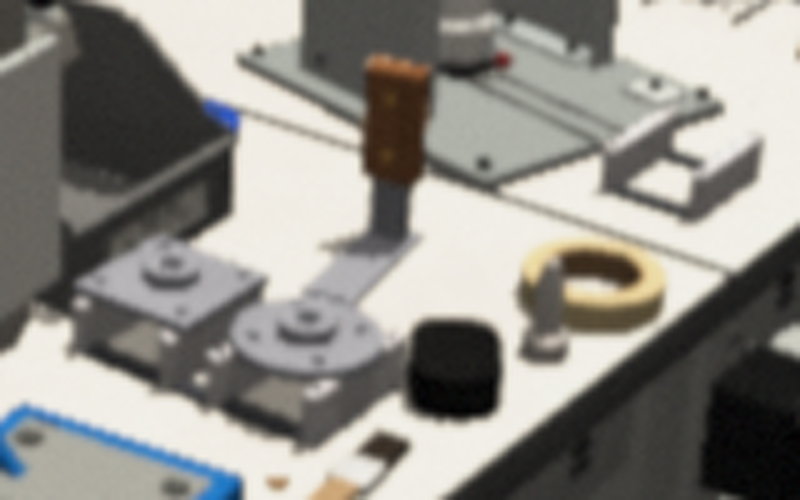

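```bash
cat > h.py <<'E'
import numpy as np,cv2
from scipy.spatial.transform import Rotation as R
def ray(c,uv):
    K=c["camera_matrix"];V=c["view"];p=np.array([(uv[0]-K[0,2])/K[0,0],(uv[1]-K[1,2])/K[1,1]])
    if abs(K[0,0]-309.7)<3:
        th=np.hypot(*p);d=np.r_[p/th*np.sin(th),np.cos(th)] if th>0 else np.array([0,0,1.])
    else: d=np.r_[p,1]
    Rm=V[:3,:3];o=-Rm.T@V[:3,3];d=Rm.T@d
    return o,d/np.linalg.norm(d)
def onz(c,uv,z):
    o,d=ray(c,uv);return o+d*(z-o[2])/d[2]
def proj(c,P):
    V=c["view"];K=c["camera_matrix"];q=V[:3,:3]@np.asarray(P)+V[:3,3]
    if abs(K[0,0]-309.7)<3:
        r=np.hypot(q[0],q[1]);th=np.arctan2(r,q[2]);p=q[:2]/r*th
    else: p=q[:2]/q[2]
    return p*[K[0,0],K[1,1]]+[K[0,2],K[1,2]]
E
python3 - <<'E'
from h import *
c=np.load("top0.npz")
f=lambda x,y,z:print((x,y),z,onz(c,(285+x/4.7-.4,190+y/4.7-.4),z).round(4))
f(130,258,.044);f(132,117,.044)  # bosses
f(414,118,.104);f(407,180,.104);f(435,150,.104)
f(268,185,.004) #tip
f(345,150,.004)
for p in [(605,260),(742,260),(605,352),(740,354)]: f(*p,.03)
for p in [(65,80),(70,305),(190,72),(188,305)]: f(*p,.03)
f(216,340,.03);f(420,355,.02); f(315,372,.03)
E
```

```text
(130, 258) 0.044 [0.4182 0.0955 0.044 ]
(132, 117) 0.044 [0.5    0.0951 0.044 ]
(414, 118) 0.104 [ 0.4934 -0.0605  0.104 ]
(407, 180) 0.104 [ 0.459  -0.0563  0.104 ]
(435, 150) 0.104 [ 0.4757 -0.072   0.104 ]
(268, 185) 0.004 [0.4646 0.0129 0.004 ]
(345, 150) 0.004 [ 0.4861 -0.0336  0.004 ]
(605, 260) 0.03 [ 0.4198 -0.1831  0.03  ]
(742, 260) 0.03 [ 0.4204 -0.2642  0.03  ]
(605, 352) 0.03 [ 0.3664 -0.1818  0.03  ]
(740, 354) 0.03 [ 0.3657 -0.2611  0.03  ]
(65, 80) 0.03 [0.5233 0.1347 0.03  ]
(70, 305) 0.03 [0.3915 0.1299 0.03  ]
(190, 72) 0.03 [0.5288 0.061  0.03  ]
(188, 305) 0.03 [0.392  0.0615 0.03  ]
(216, 340) 0.03 [0.3719 0.0451 0.03  ]
(420, 355) 0.02 [ 0.3641 -0.075   0.02  ]
(315, 372) 0.03 [ 0.3539 -0.0123  0.03  ]
```

```bash
cat >> h.py <<'E'
def to(s,P,yaw_y=None,Rt=None):
    """tool-frame linear mm and rotvec to world P with tool z down, tool y at yaw_y deg"""
    R0=R.from_quat(s["tcp_rot"])
    if Rt is None:
        a=np.radians(yaw_y);y=np.array([np.cos(a),np.sin(a),0]);z=np.array([0,0,-1.]);x=np.cross(y,z)
        Rt=R.from_matrix(np.c_[x,y,z])
    l=R0.inv().apply(np.asarray(P)-s["tool_pos"])*1000
    r=(R0.inv()*Rt).as_rotvec()
    return l.round(1),r.round(3)
E
python3 - <<'E'
from h import *
from workcell import *
c=np.load("top0.npz")
for p in [(402,232),(466,244),(420,152)]: print(p,onz(c,p,.01).round(3))
for p in [(437,205),(512,210),(445,137),(525,152)]: print(p,onz(c,p,.22).round(3))
s=read_state()
for P in [(.30,-.42,.24),(.36,-.25,.24),(.42,-.03,.26)]: print(P,*to(s,P,-83))
E
```

```text
(402, 232) [ 0.457 -0.157  0.01 ]
(466, 244) [ 0.425 -0.337  0.01 ]
(420, 152) [ 0.689 -0.214  0.01 ]
(437, 205) [ 0.503 -0.195  0.22 ]
(512, 210) [ 0.493 -0.372  0.22 ]
(445, 137) [ 0.669 -0.22   0.22 ]
(525, 152) [ 0.634 -0.413  0.22 ]
(0.3, -0.42, 0.24) [  93.1 -117.    -9.3] [-0.002  0.     0.317]
(0.36, -0.25, 0.24) [ 219.7 -245.3   -9.1] [-0.002  0.     0.317]
(0.42, -0.03, 0.26) [ 367.5 -419.   -28.9] [-0.002  0.     0.317]
```

Request:
{"method": "apply_moves", "body": {
  "moves": [
    {"linear":[25,-31,-3],"delta_rot":[0,0,0.08],"grip":-1},
    {"linear":[50,-60,-5],"delta_rot":[0,0,0.16],"grip":-1},
    {"linear":[75,-90,-9],"delta_rot":[0,0,0.24],"grip":-1},
    {"linear":[100,-120,-9],"delta_rot":[0,0,0.317],"grip":-1},
    {"linear":[126,-146,-9],"delta_rot":[0,0,0.317],"grip":-1},
    {"linear":[152,-173,-9],"delta_rot":[0,0,0.317],"grip":-1},
    {"linear":[178,-200,-9],"delta_rot":[0,0,0.317],"grip":-1},
    {"linear":[204,-228,-9],"delta_rot":[0,0,0.317],"grip":-1},
    {"linear":[230,-257,-9],"delta_rot":[0,0,0.317],"grip":-1},
    {"linear":[250,-280,-12],"delta_rot":[0,0,0.317],"grip":-1}
  ]
}}

```text
t: 0.98
tool_pos: [0.373, -0.2025, 0.2424]
tcp_rot: [0.998, 0.062, -0.001, -0.001]
force: [1.0, -0.3, -0.1]
width: 0.999
```

```bash
python3 - <<'E'
from h import *
from workcell import *
s=read_state()
for P in [(.40,-.08,.25),(.42,0,.25)]: print(P,*to(s,P,-86))
c=read_camera("wrist");cv2.imwrite("pics/w1.png",c["color"][:,:,::-1]);np.savez("w1.npz",**c)
E
```

```text
(0.4, -0.08, 0.25) [  41.9 -118.2   -7.4] [-0.002  0.001  0.054]
(0.42, 0, 0.25) [  71.7 -195.1   -7.2] [-0.002  0.001  0.054]
```

View pics/w1.png

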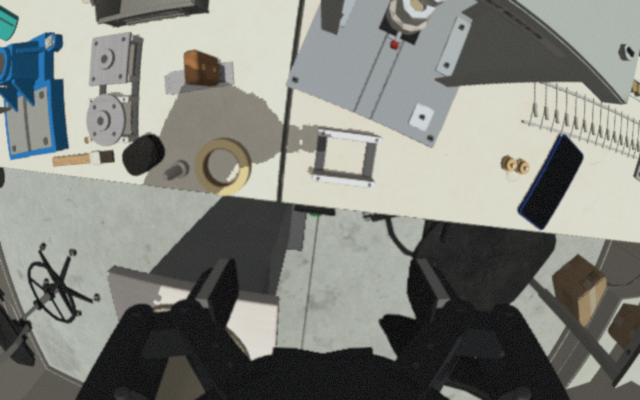

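The rest is seen well here: rails near (348,133) and (343,182). The lifter is at (202,70) and the covers are at (107,58) and (107,120). I'll move over to them.

Request:
{"method": "apply_moves", "body": {
  "moves": [
    {"linear":[14,-38,-2],"delta_rot":[0,0,0.02],"grip":-1},
    {"linear":[28,-76,-4],"delta_rot":[0,0,0.04],"grip":-1},
    {"linear":[42,-114,-6],"delta_rot":[0,0,0.054],"grip":-1},
    {"linear":[56,-150,-7],"delta_rot":[0,0,0.054],"grip":-1},
    {"linear":[68,-180,-7],"delta_rot":[0,0,0.054],"grip":-1},
    {"linear":[72,-190,-7],"delta_rot":[0,0,0.054],"grip":-1},
    {"linear":[72,-190,-7],"delta_rot":[0,0,0.054],"grip":-1}
  ]
}}

```text
t: 1.62
tool_pos: [0.4223, 0.004, 0.2512]
tcp_rot: [0.999, 0.041, 0.0, -0.002]
force: [0.6, -0.2, -0.0]
width: 0.999
```

```bash
python3 - <<'E'
from h import *
from workcell import *
s=read_state();print(s["tool_pos"],s["q"].round(2))
c=read_camera("wrist");cv2.imwrite("pics/w2.png",c["color"][:,:,::-1]);np.savez("w2.npz",**c)
E
```

```text
[0.42227181 0.00398055 0.25124265] [ 0.45 -0.05 -0.51  1.83 -0.03  1.36 -1.54]
```

View pics/w2.png

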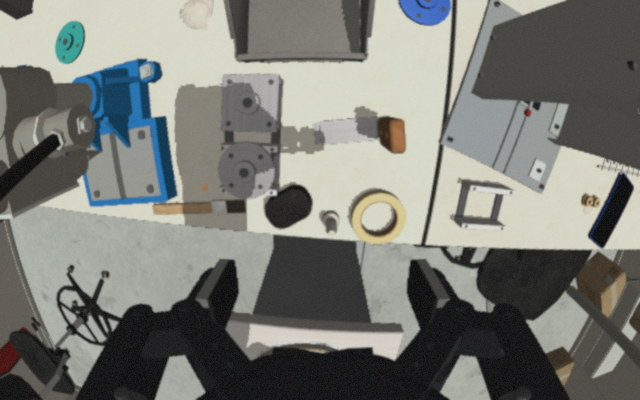

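```bash
python3 - <<'E'
import cv2,numpy as np
a=cv2.imread("pics/w2.png")[60:210,205:425];a=cv2.resize(a,None,fx=3.6,fy=3.6,interpolation=cv2.INTER_CUBIC);cv2.imwrite("pics/w2c.png",a)
b=cv2.imread("pics/w1.png")[110:200,290:400];b=cv2.resize(b,None,fx=6,fy=6,interpolation=cv2.INTER_CUBIC);cv2.imwrite("pics/w1c.png",b)
E
```

```text
(no output)
```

View pics/w2c.png

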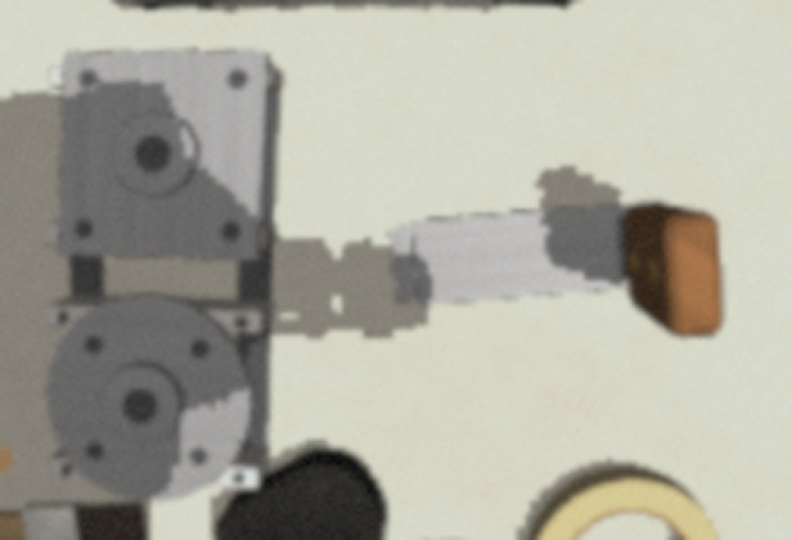

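View pics/w1c.png

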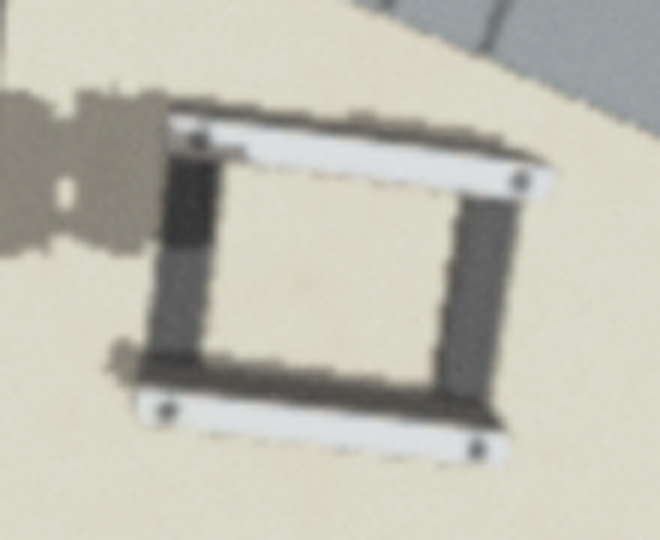

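```bash
python3 - <<'E'
from h import *
def mk(f,x0,y0,k):
    c=np.load(f); return lambda x,y,z:onz(c,(x0+(x+.5)/k-.5,y0+(y+.5)/k-.5),z)[:2]
g=mk("w2.npz",205,60,3.6);r=mk("w1.npz",290,110,6);t=mk("top0.npz",285,190,4.7)
ang=lambda a,b:np.degrees(np.arctan2(*(b-a)[::-1])).round(2)
print("round hole",g(140,406,.044),"disc",g(149.5,396,.036),"sq",g(152,153,.044))
e=[g(545,210,.004),g(415,220,.004),g(620,290,.004),g(425,303,.004)]
print("blade edges",np.array(e).round(4).tolist(),ang(e[0],e[1]),ang(e[2],e[3]))
e0=e
k=[g(*p,.104) for p in [(667,212),(718,214),(718,332),(672,334)]]
print("grip top",np.array(k).round(4).tolist(),np.mean(k,0),ang(k[0],k[3]),ang(k[1],k[2]))
print("tip",g(390,240,.004),g(400,300,.004))
s=[g(*p,.03) for p in [(240,322),(63,316),(238,478),(65,468)]]
print("rack screws",np.array(s).round(4).tolist(),np.mean(s,0),ang(s[0],s[1]),ang(s[2],s[3]))
b=[g(152,153,.044),g(140,406,.044)]
s=[r(*p,.03) for p in [(521,181),(199,139),(477,449),(167,410)]]
print("rest screws",np.array(s).round(4).tolist(),np.mean(s,0),ang(s[0],s[1]),ang(s[2],s[3]))
s=[r(*p,.03) for p in [(552,163),(170,115),(548,198),(172,153),(508,430),(138,388),(502,464),(140,424)]]
print("rest corn",np.array(s).round(4).tolist(),np.mean(s,0),[ang(s[i],s[i+1]) for i in (0,2,4,6)])
s=[t(*p,.03) for p in [(742,260),(605,260),(740,354),(605,352)]];print("top rest",np.mean(s,0))
E
```

```text
round hole [0.41683034 0.09703618] disc [0.41854199 0.09577561] sq [0.49963421 0.09604451]
blade edges [[0.4885, -0.0331], [0.4809, 0.0117], [0.463, -0.0625], [0.4519, 0.0058]] 99.64 99.2
grip top [[0.4952, -0.0544], [0.4964, -0.0682], [0.4648, -0.0723], [0.4629, -0.0596]] [ 0.4798087  -0.06363306] -170.74 -172.68
tip [0.47317653 0.01978819] [0.45225513 0.01466245]
rack screws [[0.4445, 0.0668], [0.4432, 0.1288], [0.3903, 0.0654], [0.3892, 0.128]] [0.41682142 0.09723306] 91.17 91.05
rest screws [[0.4196, -0.2605], [0.4194, -0.1978], [0.3653, -0.2604], [0.3655, -0.1981]] [ 0.39243927 -0.22917461] 90.26 89.85
rest corn [[0.424, -0.266], [0.4233, -0.1917], [0.4171, -0.2663], [0.416, -0.193], [0.37, -0.266], [0.3692, -0.1919], [0.3629, -0.2659], [0.362, -0.1931]] [ 0.39306543 -0.22923478] [np.float64(90.57), np.float64(90.84), np.float64(90.61), np.float64(90.7)]
top rest [ 0.3930347  -0.22256253]
```

```bash
python3 - <<'E'
import cv2,numpy as np
a=cv2.imread("pics/w2.png")[165:245,440:530];a=cv2.resize(a,None,fx=7,fy=7,interpolation=cv2.INTER_CUBIC)
b=cv2.imread("pics/top0.png")[235:275,405:450];b=cv2.resize(b,(720,640),interpolation=cv2.INTER_CUBIC)[:560,:]
cv2.imwrite("pics/w2r.png",a);cv2.imwrite("pics/t0r.png",b)
E
```

```text
(no output)
```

View pics/w2r.png

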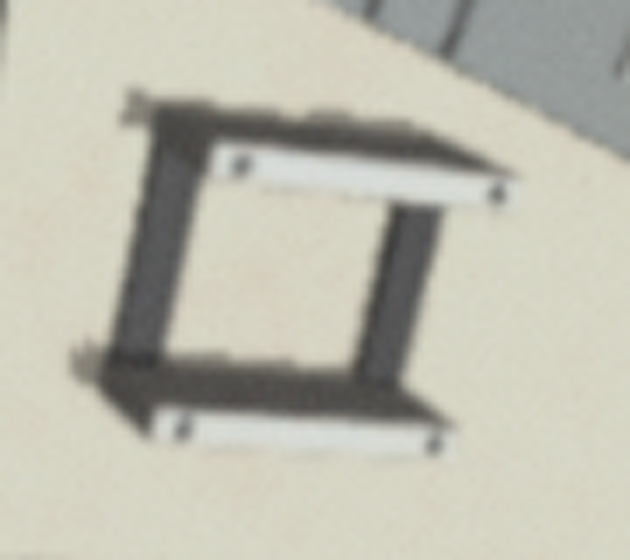

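View pics/t0r.png

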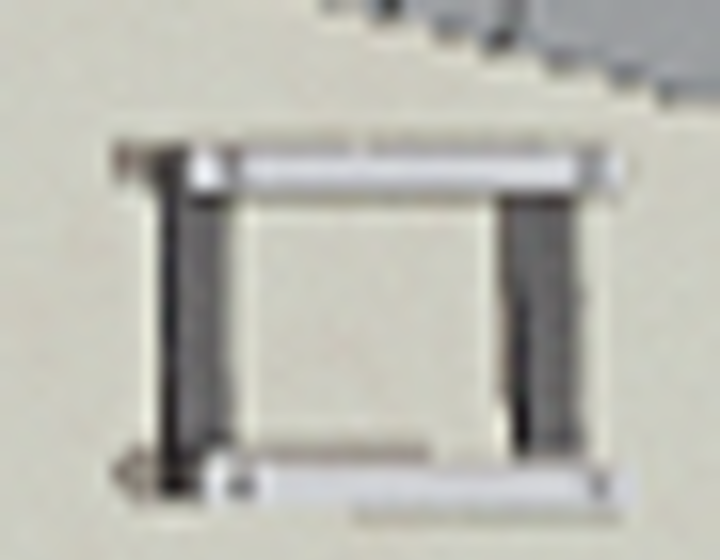

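```bash
python3 - <<'E'
from h import *
c=np.load("w2.npz");t=np.load("top0.npz")
g=lambda x,y:onz(c,(440+(x+.5)/7-.5,165+(y+.5)/7-.5),.03)[:2]
s=np.array([g(240,165),g(497,193),g(181,429),g(434,443)]);print(s.round(4).tolist(),s.mean(0))
f=lambda x,y:onz(t,(405+(x+.5)/16-.5,235+(y+.5)/16-.5),.03)[:2]
print(f(405,325), f(195,325),f(618,325))
from workcell import read_state
s=read_state()
for P,a in [((.42,.044,.12),-90),((.479,-.064,.20),-81.2),((.479,-.064,.065),-81.2)]: print(P,*to(s,P,a))
E
```

```text
[[0.419, -0.1983], [0.4194, -0.2609], [0.3649, -0.1983], [0.3653, -0.2609]] [ 0.39215299 -0.22960293]
[ 0.39291279 -0.22818907] [ 0.39267667 -0.19182447] [ 0.39315275 -0.26514375]
(0.42, 0.044, 0.12) [  1.4 -42.1 131.2] [-0.003 -0.     0.08 ]
(0.479, -0.064, 0.2) [51.6 70.  50.9] [-0.003 -0.    -0.074]
(0.479, -0.064, 0.065) [ 51.6  70.4 185.9] [-0.003 -0.    -0.074]
```

Request:
{"method": "apply_moves", "body": {
  "moves": [
    {"linear":[0,-15,35],"delta_rot":[0,0,0.04],"grip":-1},
    {"linear":[0,-30,70],"delta_rot":[0,0,0.08],"grip":-1},
    {"linear":[0,-42,105],"delta_rot":[0,0,0.09],"grip":-1},
    {"linear":[0,-42,140],"delta_rot":[0,0,0.09],"grip":-1},
    {"linear":[0,-42,171],"delta_rot":[0,0,0.09],"grip":-1},
    {"linear":[0,-42,171],"delta_rot":[0,0,0.09],"grip":-1},
    {"linear":[0,-42,171],"delta_rot":[0,0,0.09],"grip":-1}
  ]
}}

```text
t: 2.25
tool_pos: [0.4174, 0.0424, 0.0794]
tcp_rot: [1.0, -0.006, -0.002, -0.001]
force: [0.5, 0.1, 1.5]
width: 0.999
```

```bash
python3 - <<'E'
from h import *
from workcell import *
s=read_state();print(s["t"],s["tool_pos"],s["q"].round(3),R.from_quat(s["tcp_rot"]).as_matrix().round(3))
for P,a in [((.42,.044,.12),-91),((.482,-.064,.16),-81.2),((.482,-.064,.062),-81.2)]: print(P,*to(s,P,a))
E
```

```text
2.25 [0.41740264 0.04236375 0.07943182] [ 0.373  0.132 -0.577  2.07   0.083  0.965 -1.83 ] [[ 1.    -0.012 -0.004]
 [-0.012 -1.     0.003]
 [-0.004 -0.003 -1.   ]]
(0.42, 0.044, 0.12) [  2.4  -1.8 -40.6] [-0.003  0.004  0.006]
(0.482, -0.064, 0.16) [ 65.5 105.4 -81.1] [-0.003  0.004 -0.166]
(0.482, -0.064, 0.062) [ 65.9 105.6  16.9] [-0.003  0.004 -0.166]
```

Request:
{"method": "apply_moves", "body": {
  "moves": [
    {"linear":[10,10,-38],"delta_rot":[0,0,-0.03],"grip":-1},
    {"linear":[22,30,-72],"delta_rot":[0,0,-0.08],"grip":-1},
    {"linear":[36,60,-84],"delta_rot":[0,0,-0.13],"grip":-1},
    {"linear":[52,90,-84],"delta_rot":[0,0,-0.166],"grip":-1},
    {"linear":[65.5,105.5,-81],"delta_rot":[-0.003,0.004,-0.166],"grip":-1},
    {"linear":[65.5,105.5,-81],"delta_rot":[-0.003,0.004,-0.166],"grip":-1},
    {"linear":[65.5,105.5,-81],"delta_rot":[-0.003,0.004,-0.166],"grip":-1}
  ]
}}

```text
t: 2.83
tool_pos: [0.4831, -0.0661, 0.1622]
tcp_rot: [0.997, 0.075, 0.002, 0.0]
force: [0.4, 1.0, 0.1]
width: 1.0
```

```bash
python3 - <<'E'
from h import *
from workcell import *
s=read_state();print(s["t"],s["tool_pos"])
c=read_camera("wrist");cv2.imwrite("pics/w3.png",c["color"][:,:,::-1]);np.savez("w3.npz",**c)
for P,a in [((.482,-.064,.062),-81.2)]: print(P,*to(s,P,a))
E
```

```text
2.8333 [ 0.48305248 -0.06614915  0.16222734]
(0.482, -0.064, 0.062) [ -1.   -2.3 100.2] [ 0.001 -0.003 -0.003]
```

View pics/w3.png

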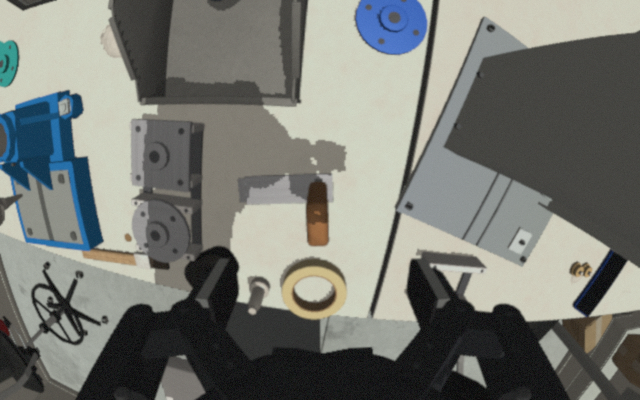

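```bash
python3 - <<'E'
from h import *
c=np.load("w3.npz")
print(proj(c,(.479,-.064,.104)),proj(c,(.4175,.0965,.044)))
h=cv2.cvtColor(c["color"],cv2.COLOR_RGB2HSV)
a=cv2.imread("pics/w3.png")[165:260,225:355];cv2.imwrite("pics/w3c.png",cv2.resize(a,None,fx=6,fy=6,interpolation=cv2.INTER_CUBIC))
E
```

```text
[317.17837609 226.26802917] [155.77795    234.79518942]
```

View pics/w3c.png

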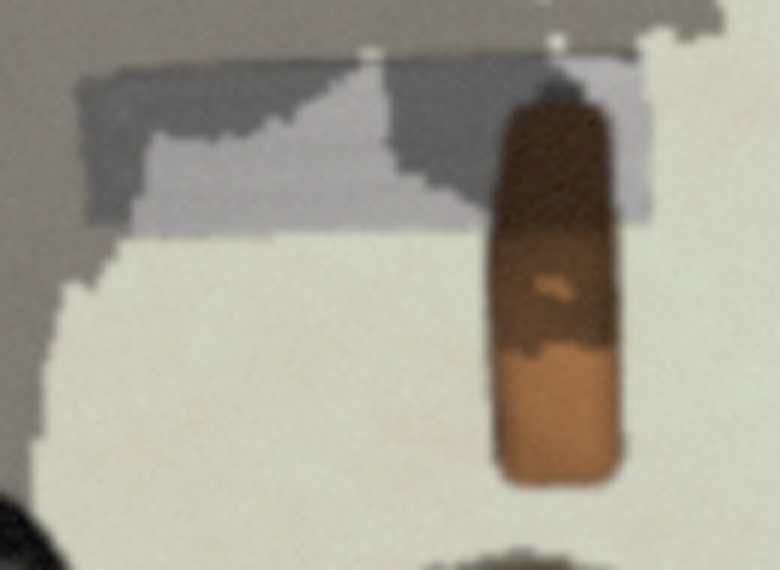

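```bash
python3 - <<'E'
from h import *
c=np.load("w3.npz")
g=lambda x,y,z:onz(c,(225+(x+.5)/6-.5,165+(y+.5)/6-.5),z)[:2]
q=np.array([g(80,78,.004),g(92,226,.004),g(652,50,.004),g(652,222,.004)]);print(q.round(4))
t=q[:2].mean(0);h=q[2:].mean(0);d=t-h;print(np.degrees(np.arctan2(d[1],d[0])),np.linalg.norm(d),h+d/np.linalg.norm(d)*.014)
E
```

```text
[[ 0.4784  0.0197]
 [ 0.452   0.0157]
 [ 0.4969 -0.0761]
 [ 0.4672 -0.0809]]
99.93989992860308 0.0977050059270344 [ 0.47963165 -0.06473388]
```

Request:
{"method": "apply_moves", "body": {
  "force": 60,
  "moves": [
    {"linear":[-1,-2,30],"delta_rot":[0,-0.003,-0.008],"grip":-1},
    {"linear":[-1,-2,60],"delta_rot":[0,-0.003,-0.008],"grip":-1},
    {"linear":[-1,-2,85],"delta_rot":[0,-0.003,-0.008],"grip":-1},
    {"linear":[-1,-2,100],"delta_rot":[0,-0.003,-0.008],"grip":-1},
    {"linear":[-1,-2,100],"delta_rot":[0,-0.003,-0.008],"grip":-1},
    {"linear":[-1,-2,100],"delta_rot":[0,-0.003,-0.008],"grip":0},
    {"linear":[-1,-2,100],"delta_rot":[0,-0.003,-0.008],"grip":0.4},
    {"linear":[-1,-2,100],"delta_rot":[0,-0.003,-0.008],"grip":1},
    {"linear":[-1,-2,100],"delta_rot":[0,-0.003,-0.008],"grip":1},
    {"linear":[-1,-2,100],"delta_rot":[0,-0.003,-0.008],"grip":1}
  ]
}}

```text
t: 3.72
tool_pos: [0.4822, -0.063, 0.0629]
tcp_rot: [0.997, 0.08, 0.001, 0.001]
force: [0.1, -0.2, -0.0]
width: 0.3
```

Request:
{"method": "apply_moves", "body": {
  "moves": [
    {"linear":[0,0,0],"delta_rot":[0,0,0],"grip":1},
    {"linear":[0,0,0],"delta_rot":[0,0,0],"grip":1},
    {"linear":[0,0,0],"delta_rot":[0,0,0],"grip":1},
    {"linear":[0,0,0],"delta_rot":[0,0,0],"grip":1}
  ]
}}

```text
t: 4.05
tool_pos: [0.4824, -0.0631, 0.0632]
tcp_rot: [0.997, 0.08, 0.001, 0.001]
force: [0.3, 0.5, 2.6]
width: 0.178
```

```bash
python3 - <<'E'
from h import *
from workcell import *
s=read_state();print(s["t"],s["tool_pos"],s["width"],s["force"])
c=read_camera("wrist");cv2.imwrite("pics/w4.png",c["color"][:,:,::-1]);np.savez("w4.npz",**c)
E
```

```text
4.05 [ 0.48236467 -0.06310122  0.06320292] 0.17833596583420236 [0.26591473 0.47473048 2.6427148 ]
```

View pics/w4.png

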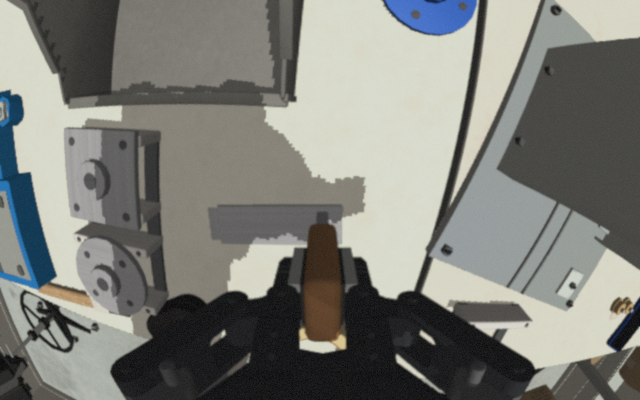

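```bash
python3 - <<'E'
from h import *
for n in ["w2","w4"]: pass
a=cv2.imread("pics/w2.png")[170:250,250:360];cv2.imwrite("pics/k1.png",cv2.resize(a,None,fx=6,fy=6,interpolation=cv2.INTER_CUBIC))
a=cv2.imread("pics/scene0.png")[215:275,340:420];cv2.imwrite("pics/k2.png",cv2.resize(a,None,fx=8,fy=8,interpolation=cv2.INTER_CUBIC))
E
```

```text
(no output)
```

View pics/k1.png

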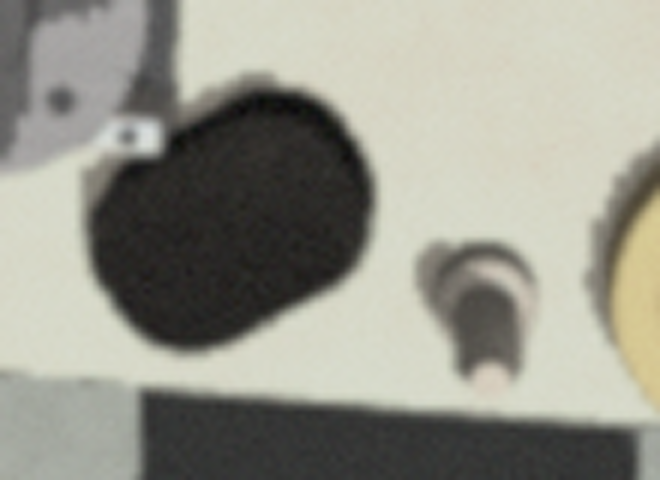

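View pics/k2.png

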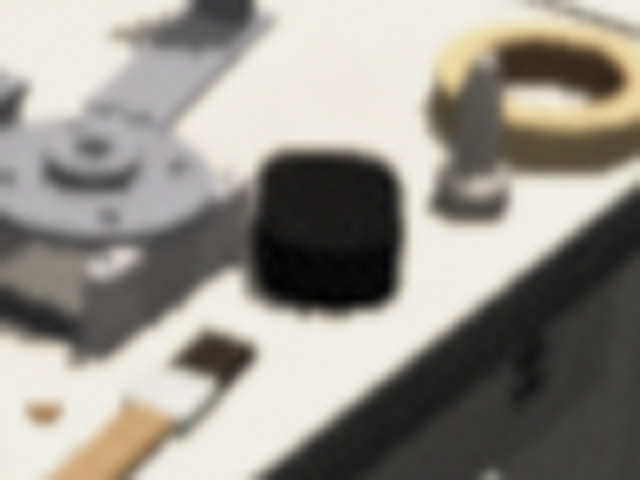

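```bash
python3 - <<'E'
from h import *
c=np.load("w2.npz");t=np.load("top0.npz")
g=lambda x,y,z:onz(c,(250+(x+.5)/6-.5,170+(y+.5)/6-.5),z)[:2]
f=lambda x,y,z:onz(t,(285+(x+.5)/4.7-.5,190+(y+.5)/4.7-.5),z)[:2]
for z in (0,.02,.03): print(z,g(275,86,z),g(372,190,z),g(160,150,z),f(232,298,z),f(268,325,z))
E
```

```text
0 [0.39544967 0.03737549] [0.37316923 0.01432781] [0.37865383 0.06236553] [0.39718805 0.03414509] [0.38133904 0.01264697]
0.02 [0.40088345 0.03595675] [0.37973154 0.01407645] [0.38493834 0.05968102] [0.39651406 0.03529977] [0.38092962 0.01416053]
0.03 [0.40360035 0.03524738] [0.38301269 0.01395078] [0.3880806  0.05833877] [0.39617706 0.0358771 ] [0.38072492 0.01491731]
```

```bash
python3 - <<'E'
from h import *
from workcell import *
s=read_state()
for P,a in [((.4824,-.0631,.0782),-80.8),((.422,-.06,.0782),-89)]: print(P,*to(s,P,a))
E
```

```text
(0.4824, -0.0631, 0.0782) [  0.   0. -15.] [ 0.001 -0.001 -0.   ]
(0.422, -0.06, 0.0782) [-59.1 -12.7 -15.1] [ 0.001 -0.002  0.143]
```

Request:
{"method": "apply_moves", "body": {
  "moves": [
    {"linear":[0,0,-8],"delta_rot":[0,0,0],"grip":1},
    {"linear":[0,0,-15],"delta_rot":[0,0,0],"grip":1},
    {"linear":[-15,-3,-15],"delta_rot":[0,0,0.04],"grip":1},
    {"linear":[-30,-6,-15],"delta_rot":[0,0,0.08],"grip":1},
    {"linear":[-45,-10,-15],"delta_rot":[0,0,0.12],"grip":1},
    {"linear":[-59,-13,-15],"delta_rot":[0,0,0.143],"grip":1},
    {"linear":[-59,-13,-15],"delta_rot":[0.001,-0.002,0.143],"grip":1},
    {"linear":[-59,-13,-15],"delta_rot":[0.001,-0.002,0.143],"grip":1}
  ]
}}

```text
t: 4.77
tool_pos: [0.4219, -0.0599, 0.0787]
tcp_rot: [1.0, 0.009, 0.0, 0.0]
force: [0.0, 0.1, -2.2]
width: 0.178
```

```bash
python3 - <<'E'
from h import *
from workcell import *
s=read_state();print(s["t"],s["tool_pos"],s["force"],s["width"]); print(R.from_quat(s["tcp_rot"]).as_matrix().round(3))
for n in ["wrist","scene"]:
    c=read_camera(n);cv2.imwrite(f"pics/{n}5.png",c["color"][:,:,::-1]);np.savez(f"{n}5.npz",**c)
a=cv2.imread("pics/scene5.png")[170:270,290:450];cv2.imwrite("pics/scene5c.png",cv2.resize(a,None,fx=5,fy=5,interpolation=cv2.INTER_CUBIC))
E
```

```text
4.7667 [ 0.42192714 -0.05987707  0.07867668] [ 0.04945438  0.06063981 -2.1595118 ] 0.17806529739765498
[[ 1.     0.018  0.   ]
 [ 0.018 -1.    -0.001]
 [ 0.     0.001 -1.   ]]
```

View pics/wrist5.png

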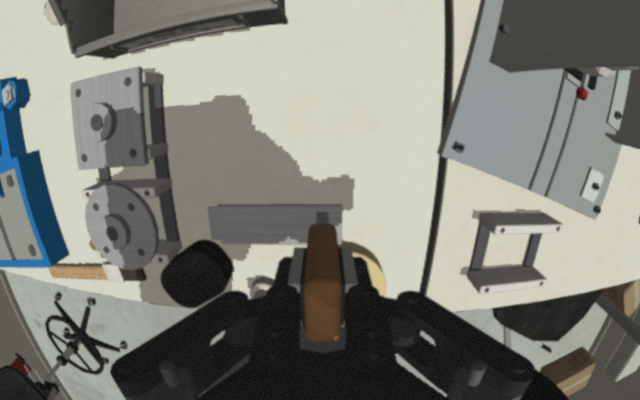

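View pics/scene5c.png

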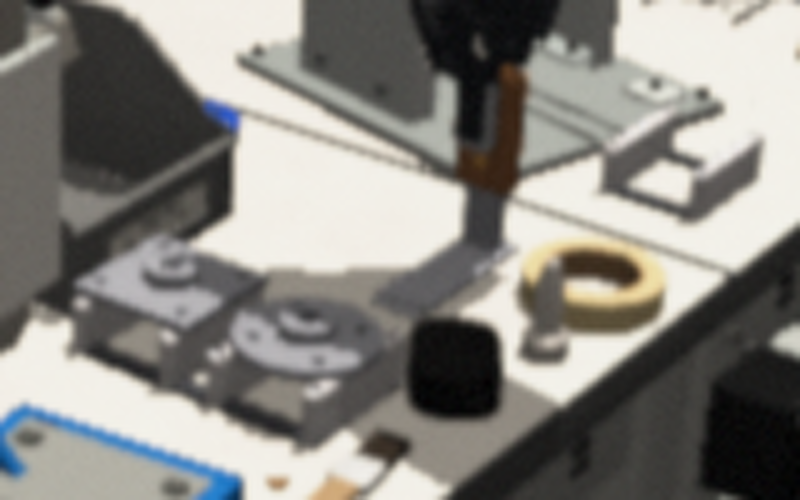

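```bash
python3 - <<'E'
import cv2
a=cv2.imread("pics/wrist5.png")[190:290,70:360];cv2.imwrite("pics/w5c.png",cv2.resize(a,None,fx=2.7,fy=2.7,interpolation=cv2.INTER_CUBIC))
a=cv2.imread("pics/wrist5.png")[195:255,200:350];cv2.imwrite("pics/w5d.png",cv2.resize(a,None,fx=5,fy=5,interpolation=cv2.INTER_CUBIC))
E
```

```text
(no output)
```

View pics/w5d.png

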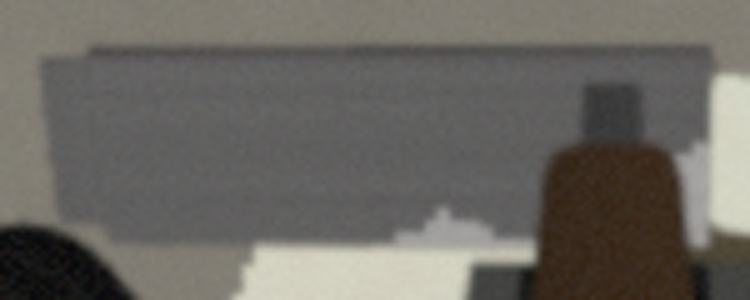

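View pics/w5c.png

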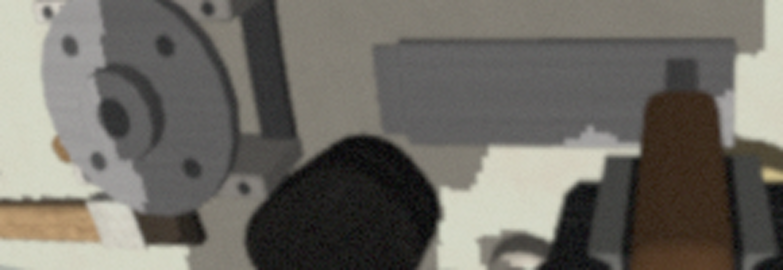

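```bash
python3 - <<'E'
from h import *
c=np.load("wrist5.npz")
g=lambda x,y,z:onz(c,(200+(x+.5)/5-.5,195+(y+.5)/5-.5),z)[:2]
z=.0195
q=np.array([g(90,52,z),g(105,240,z),g(710,52,z),g(705,245,z),g(42,140,z),g(710,140,z)]);print(q.round(4))
k=lambda x,y,z:onz(c,(70+(x+.5)/2.7-.5,190+(y+.5)/2.7-.5),z)[:2]
print("hole",k(114,118,.044),"screws",k(208,8,.03),k(243,188,.03),k(45,10,.03))
for z in(0,.02,.03):print("knob",k(365,137,z),k(438,210,z))
E
```

```text
[[ 0.4325  0.0147]
 [ 0.4026  0.0156]
 [ 0.434  -0.0739]
 [ 0.4043 -0.0743]
 [ 0.4186  0.0238]
 [ 0.4208 -0.0744]]
hole [0.41671269 0.09758993] screws [0.44458284 0.06703987] [0.39017138 0.06619866] [0.44379941 0.13035869]
knob [0.39427129 0.03675156] [0.36963017 0.015418  ]
knob [0.40403408 0.02812578] [0.38161042 0.00871202]
knob [0.40891548 0.02381288] [0.38760054 0.00535903]
```

Request:
{"method": "apply_moves", "body": {
  "moves": [
    {"linear":[0,-12,0],"delta_rot":[0,0,0],"grip":1},
    {"linear":[0,-24,0],"delta_rot":[0,0,0],"grip":1},
    {"linear":[0,-36,0],"delta_rot":[0,0,0],"grip":1},
    {"linear":[0,-48,0],"delta_rot":[0,0,0],"grip":1},
    {"linear":[0,-60,0],"delta_rot":[0,0,0],"grip":1},
    {"linear":[0,-72,0],"delta_rot":[0,0,0],"grip":1},
    {"linear":[0,-84,0],"delta_rot":[0,0,0],"grip":1},
    {"linear":[0,-96,0],"delta_rot":[0,0,0],"grip":1},
    {"linear":[0,-105,0],"delta_rot":[0,0,0],"grip":1},
    {"linear":[0,-105,0],"delta_rot":[0,0,0],"grip":1}
  ]
}}

```text
t: 5.7
tool_pos: [0.4216, 0.0474, 0.0789]
tcp_rot: [1.0, 0.01, 0.001, -0.0]
force: [0.3, 0.2, -1.7]
width: 0.178
```

```bash
python3 - <<'E'
from h import *
from workcell import *
s=read_state();print(s["t"],s["tool_pos"],s["force"],s["width"],s["q"].round(2)); print(R.from_quat(s["tcp_rot"]).as_matrix().round(3))
for n in ["wrist","scene"]:
    c=read_camera(n);cv2.imwrite(f"pics/{n}6.png",c["color"][:,:,::-1]);np.savez(f"{n}6.npz",**c)
a=cv2.imread("pics/scene6.png")[170:270,290:450];cv2.imwrite("pics/scene6c.png",cv2.resize(a,None,fx=5,fy=5,interpolation=cv2.INTER_CUBIC))
E
```

```text
5.7 [0.42163187 0.04738311 0.07886935] [ 0.26588191  0.16830082 -1.69780169] 0.17806103313424326 [ 0.36  0.14 -0.58  2.06  0.09  0.96 -1.82]
[[ 1.     0.021  0.001]
 [ 0.021 -1.     0.001]
 [ 0.002 -0.001 -1.   ]]
```

View pics/wrist6.png

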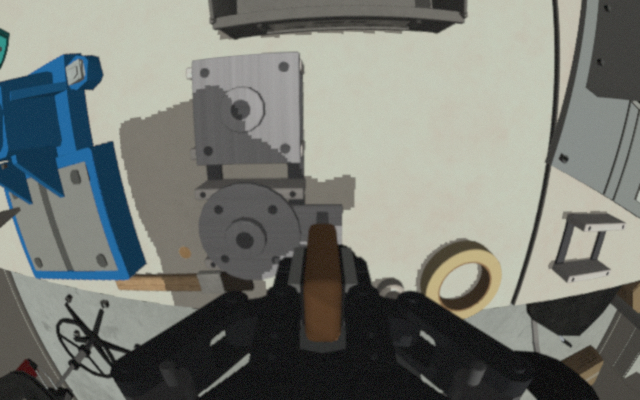

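View pics/scene6c.png

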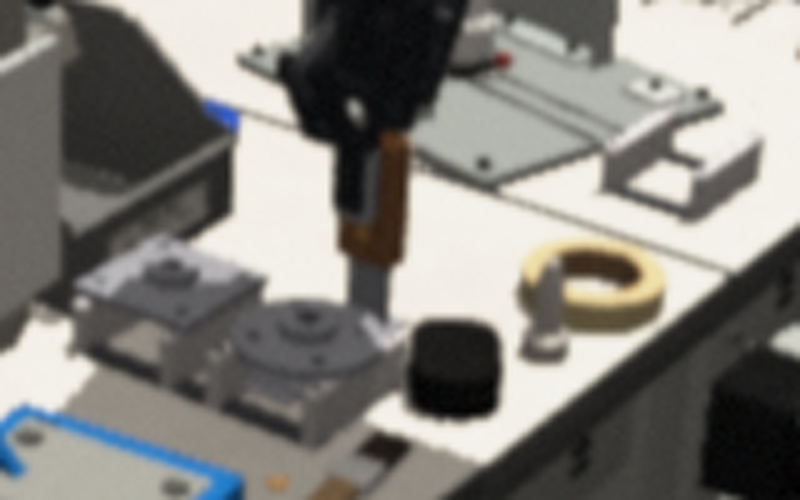

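```bash
python3 - <<'E'
from h import *
c=np.load("wrist6.npz")
print(onz(c,(244.5,239.5),.044), proj(c,(.4167,.0973,.044)))
E
```

```text
[0.41707749 0.09708575 0.044     ] [244.22812938 240.01240914]
```

Request:
{"method": "apply_moves", "body": {
  "moves": [
    {"linear":[0,2,-4],"delta_rot":[0,0,0],"grip":1},
    {"linear":[0,2,-7],"delta_rot":[0,0,0],"grip":1},
    {"linear":[0,2,-9],"delta_rot":[0,0,0],"grip":1},
    {"linear":[0,2,-11],"delta_rot":[0,0,0],"grip":1},
    {"linear":[0,2,-13],"delta_rot":[0,0,0],"grip":1},
    {"linear":[0,2,-15],"delta_rot":[0,0,0],"grip":1},
    {"linear":[0,2,-15],"delta_rot":[0,0,0],"grip":1},
    {"linear":[0,2,-15],"delta_rot":[0,0,0],"grip":1}
  ]
}}

```text
t: 6.47
tool_pos: [0.4214, 0.0432, 0.0937]
tcp_rot: [1.0, 0.009, 0.001, 0.0]
force: [-0.2, -0.1, -3.4]
width: 0.184
```

```bash
python3 - <<'E'
from h import *
from workcell import *
s=read_state();print(s["t"],s["tool_pos"],s["force"],s["moment"],s["width"]); print(R.from_quat(s["tcp_rot"]).as_matrix().round(3))
for n in ["wrist","scene"]:
    c=read_camera(n);cv2.imwrite(f"pics/{n}7.png",c["color"][:,:,::-1]);np.savez(f"{n}7.npz",**c)
a=cv2.imread("pics/scene7.png")[170:270,290:450];cv2.imwrite("pics/scene7c.png",cv2.resize(a,None,fx=5,fy=5,interpolation=cv2.INTER_CUBIC))
E
```

```text
6.4667 [0.4214236  0.04316438 0.09370808] [-0.17356461 -0.05541786 -3.41072988] [-0.10458619 -0.0152325   0.00790967] 0.1841637860437885
[[ 1.     0.019  0.001]
 [ 0.019 -1.    -0.   ]
 [ 0.001  0.    -1.   ]]
```

View pics/wrist7.png

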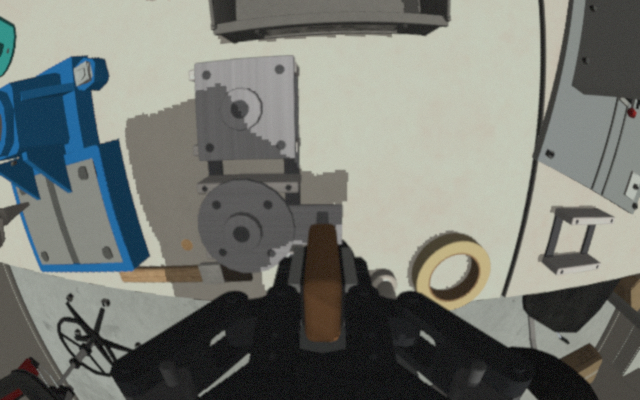

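View pics/scene7c.png

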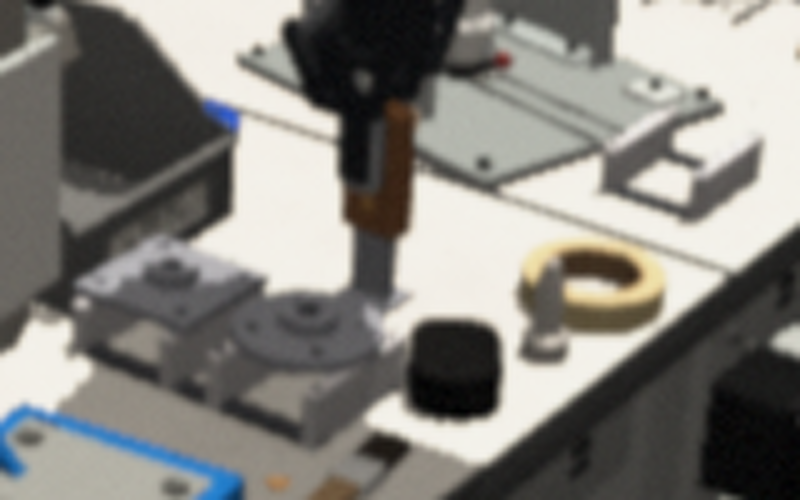

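Request:
{"method": "apply_moves", "body": {
  "force": 100,
  "moves": [
    {"linear":[0,0,0],"delta_rot":[0,0,0],"grip":1},
    {"linear":[0,0,-3],"delta_rot":[0,0,0],"grip":1},
    {"linear":[0,0,-6],"delta_rot":[0,0,0],"grip":1},
    {"linear":[0,0,-9],"delta_rot":[0,0,0],"grip":1},
    {"linear":[0,0,-13],"delta_rot":[0,0,0],"grip":1},
    {"linear":[0,0,-17],"delta_rot":[0,0,0],"grip":1},
    {"linear":[0,0,-21],"delta_rot":[0,0,0],"grip":1},
    {"linear":[0,0,-24],"delta_rot":[0,0,0],"grip":1},
    {"linear":[0,0,-25],"delta_rot":[0,0,0],"grip":1},
    {"linear":[0,0,-25],"delta_rot":[0,0,0],"grip":1}
  ]
}}

```text
t: 7.4
tool_pos: [0.4215, 0.0432, 0.1189]
tcp_rot: [1.0, 0.009, 0.001, 0.0]
force: [0.4, 0.1, -4.0]
width: 0.174
```

```bash
python3 - <<'E'
from h import *
from workcell import *
s=read_state();print(s["t"],s["tool_pos"],s["force"],s["moment"],s["width"]); print(R.from_quat(s["tcp_rot"]).as_matrix().round(3))
for n in ["wrist","scene"]:
    c=read_camera(n);cv2.imwrite(f"pics/{n}8.png",c["color"][:,:,::-1]);np.savez(f"{n}8.npz",**c)
a=cv2.imread("pics/scene8.png")[170:270,290:450];cv2.imwrite("pics/scene8c.png",cv2.resize(a,None,fx=5,fy=5,interpolation=cv2.INTER_CUBIC))
E
```

```text
7.4 [0.42153464 0.04322255 0.11892682] [ 0.42375091  0.1074671  -4.01929813] [-0.14769957 -0.03874682 -0.01361887] 0.1738208678239006
[[ 1.     0.019  0.001]
 [ 0.019 -1.    -0.   ]
 [ 0.001  0.    -1.   ]]
```

View pics/wrist8.png

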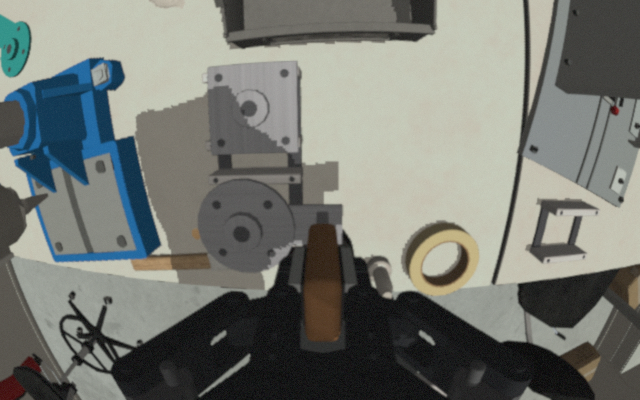

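View pics/scene8c.png

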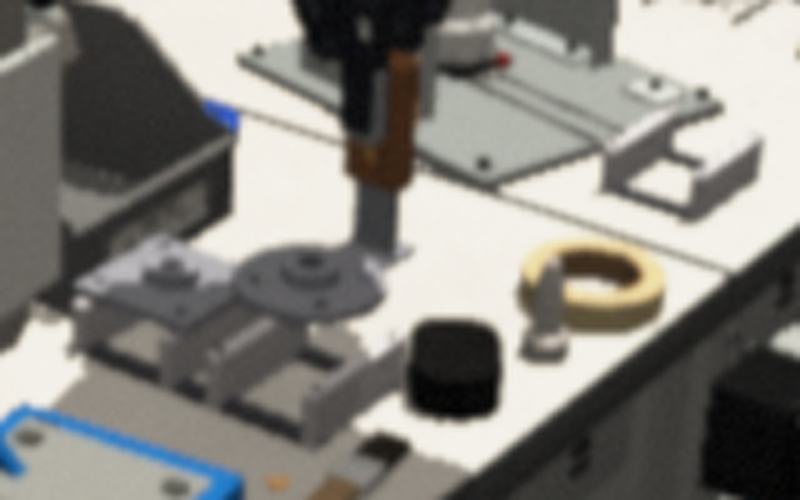

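```bash
python3 - <<'E'
from h import *
from workcell import *
c=np.load("wrist8.npz");V=c["view"];s=read_state()
cam=-V[:3,:3].T@V[:3,3];print("cam rel",cam-s["tool_pos"])
h=onz(c,(242.5,233.5),.0737);print("hole",h)
off=R.from_quat(s["tcp_rot"]).inv().apply(h-s["tool_pos"]);print("off tool",off)
a=np.radians(-89.7);y=np.array([np.cos(a),np.sin(a),0]);z=np.array([0,0,-1.]);Rt=np.c_[np.cross(y,z),y,z]
T=np.array([.3925,-.2293,.0737])-Rt@off;print("TCP",T)
for P,a in [((.43,-.04,.119),-89),((.43,-.12,.119),-89.5),((.412,-.20,.119),-89.7),(np.r_[T[:2],.119],-89.7)]:
    print(P,*to(s,P,a))
E
```

```text
cam rel [0.08091943 0.00083953 0.14409484]
hole [0.41664635 0.09674021 0.0737    ]
off tool [-0.00358502 -0.05367903  0.04474329]
TCP [ 0.39636603 -0.28295952  0.11844329]
(0.43, -0.04, 0.119) [ 7.2 83.3 -0.5] [ 0.    -0.001  0.001]
(0.43, -0.12, 0.119) [  5.7 163.3  -0.5] [ 0.    -0.001  0.01 ]
(0.412, -0.2, 0.119) [-13.8 242.9  -0.4] [ 0.    -0.001  0.014]
[ 0.39636603 -0.28295952  0.119     ] [-31.  325.6  -0.4] [ 0.    -0.001  0.014]
```

```bash
python3 - <<'E'
import cv2
a=cv2.imread("pics/scene0.png")[80:210,330:450];a=cv2.resize(a,None,fx=4,fy=4,interpolation=cv2.INTER_CUBIC)
b=cv2.imread("pics/top0.png")[120:250,395:530];b=cv2.resize(b,None,fx=4,fy=4,interpolation=cv2.INTER_CUBIC)[:520]
cv2.imwrite("pics/press.png",cv2.hconcat([a,b])[:,:1020])
cv2.imwrite("pics/press.png",cv2.resize(cv2.hconcat([a,b]),None,fx=.78,fy=.78))
E
```

```text
(no output)
```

View pics/press.png

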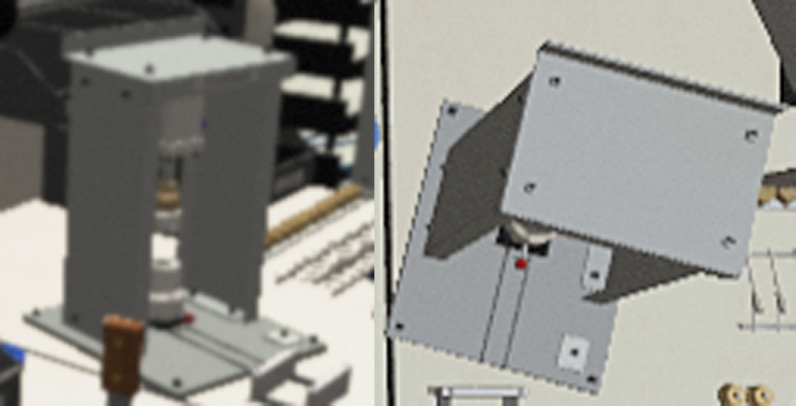

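```bash
python3 - <<'E'
from h import *
t=np.load("top0.npz")
for p in [(412.8,202.7),(465.7,216.2)]: print(onz(t,p,.01))
for p in [(437,189),(511,208)]:
  for z in (.25,.32): print(onz(t,p,z))
E
```

```text
[ 0.54064555 -0.18959816  0.01      ]
[ 0.50337332 -0.34004875  0.01      ]
[ 0.53575771 -0.18692369  0.25      ]
[ 0.52254539 -0.16549401  0.32      ]
[ 0.49358939 -0.35583951  0.25      ]
[ 0.48349058 -0.32193794  0.32      ]
```

```bash
python3 - <<'E'
from h import *
t=np.load("top0.npz");sc=np.load("scene0.npz")
def tri(a,b):
    o1,d1=ray(t,a);o2,d2=ray(sc,b);k=np.linalg.lstsq(np.c_[d1,-d2],o2-o1,rcond=None)[0];p,q=o1+k[0]*d1,o2+k[1]*d2;print((p+q)/2,np.linalg.norm(p-q))
tri((436.9,188),(330+150/3.12,80+82/3.12));tri((512.2,208.1),(330+293/3.12,80+60/3.12))
E
```

```text
[ 0.53594456 -0.17839159  0.27280062] 0.005260880537074367
[ 0.49097608 -0.34798197  0.27104563] 0.001436060293828422
```

Request:
{"method": "apply_moves", "body": {
  "moves": [
    {"linear":[0,4,0],"delta_rot":[0,0,0],"grip":1},
    {"linear":[1,12,0],"delta_rot":[0,0,0],"grip":1},
    {"linear":[2,24,0],"delta_rot":[0,0,0],"grip":1},
    {"linear":[4,38,0],"delta_rot":[0,0,0],"grip":1},
    {"linear":[5,53,0],"delta_rot":[0,0,0],"grip":1},
    {"linear":[6,68,0],"delta_rot":[0,0,0],"grip":1},
    {"linear":[7,83,0],"delta_rot":[0,0,0],"grip":1},
    {"linear":[7,95,0],"delta_rot":[0,0,0.003],"grip":1},
    {"linear":[7,102,0],"delta_rot":[0,0,0.005],"grip":1},
    {"linear":[7,105,0],"delta_rot":[0,0,0.005],"grip":1}
  ]
}}

```text
t: 8.33
tool_pos: [0.43, -0.0632, 0.1184]
tcp_rot: [1.0, 0.006, 0.0, 0.0]
force: [-0.5, 0.3, -3.6]
width: 0.173
```

```bash
python3 - <<'E'
from h import *
from workcell import *
s=read_state();print(s["t"],s["tool_pos"],s["force"],s["width"])
c=read_camera("wrist");cv2.imwrite("pics/w9.png",c["color"][:,:,::-1])
for P,a in [((.412,-.18,.119),-89.7),((.3955,-.283,.119),-89.7)]: print(P,*to(s,P,a))
E
```

```text
8.3333 [ 0.42998942 -0.06316185  0.11835028] [-0.52729062  0.32381949 -3.57266346] 0.17346033490860677
(0.412, -0.18, 0.119) [-19.3 116.6  -0.6] [ 0.001 -0.     0.006]
(0.3955, -0.283, 0.119) [-37.  219.4  -0.5] [ 0.001 -0.     0.006]
```

View pics/w9.png

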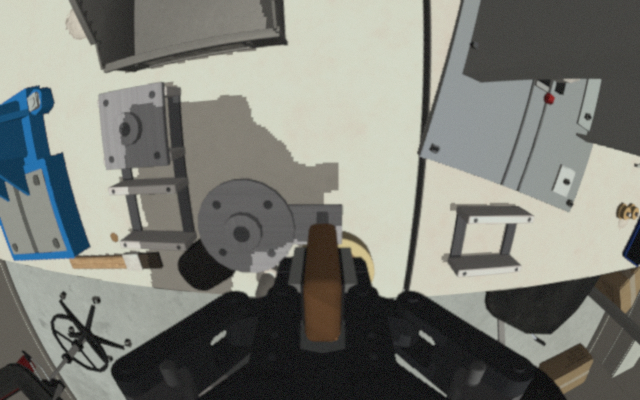

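The cover stays put on the blade, with its hole still at (242,233). Carrying on.

Request:
{"method": "apply_moves", "body": {
  "moves": [
    {"linear":[-1,4,0],"delta_rot":[0,0,0],"grip":1},
    {"linear":[-2,12,0],"delta_rot":[0,0,0],"grip":1},
    {"linear":[-4,24,0],"delta_rot":[0,0,0.003],"grip":1},
    {"linear":[-6,38,0],"delta_rot":[0,0,0.006],"grip":1},
    {"linear":[-9,54,0],"delta_rot":[0,0,0.006],"grip":1},
    {"linear":[-12,70,0],"delta_rot":[0,0,0.006],"grip":1},
    {"linear":[-15,86,0],"delta_rot":[0,0,0.006],"grip":1},
    {"linear":[-18,99,0],"delta_rot":[0,0,0.006],"grip":1},
    {"linear":[-20,108,0],"delta_rot":[0,0,0.006],"grip":1},
    {"linear":[-20,112,0],"delta_rot":[0,0,0.006],"grip":1}
  ]
}}

```text
t: 9.22
tool_pos: [0.4108, -0.1765, 0.1184]
tcp_rot: [1.0, 0.002, 0.0, 0.0]
force: [-0.2, 0.7, -3.1]
width: 0.173
```

```bash
python3 - <<'E'
from h import *
from workcell import *
s=read_state();print(s["t"],s["tool_pos"],s["force"],s["width"])
for P,a in [((.3955,-.283,.119),-89.7)]: print(P,*to(s,P,a))
E
```

```text
9.2167 [ 0.41080866 -0.17650433  0.11837663] [-0.22362918  0.7485847  -3.06300088] 0.17316467641395492
(0.3955, -0.283, 0.119) [-15.8 106.4  -0.5] [ 0.001 -0.    -0.001]
```

Request:
{"method": "apply_moves", "body": {
  "moves": [
    {"linear":[-1,4,0],"delta_rot":[0,0,0],"grip":1},
    {"linear":[-3,12,0],"delta_rot":[0,0,0],"grip":1},
    {"linear":[-6,24,0],"delta_rot":[0,0,0],"grip":1},
    {"linear":[-9,38,0],"delta_rot":[0,0,0],"grip":1},
    {"linear":[-11,54,0],"delta_rot":[0,0,0],"grip":1},
    {"linear":[-13,70,0],"delta_rot":[0,0,0],"grip":1},
    {"linear":[-15,84,0],"delta_rot":[0,0,0],"grip":1},
    {"linear":[-16,96,0],"delta_rot":[0,0,0],"grip":1},
    {"linear":[-16,104,0],"delta_rot":[0,0,0],"grip":1},
    {"linear":[-16,106,0],"delta_rot":[0,0,0],"grip":1}
  ]
}}

```text
t: 10.05
tool_pos: [0.3952, -0.2839, 0.1184]
tcp_rot: [1.0, 0.002, 0.0, 0.001]
force: [-0.1, -0.1, -4.9]
width: 0.172
```

Request:
{"method": "apply_moves", "body": {
  "moves": [
    {"linear":[0,0,0],"delta_rot":[0,0,0],"grip":1},
    {"linear":[0,0,0],"delta_rot":[0,0,0],"grip":1}
  ]
}}

```text
t: 10.22
tool_pos: [0.3954, -0.2833, 0.1183]
tcp_rot: [1.0, 0.002, 0.0, 0.0]
force: [-0.2, 0.8, -2.7]
width: 0.174
```

```bash
python3 - <<'E'
from h import *
from workcell import *
s=read_state();print(s["t"],s["tool_pos"],s["force"],s["width"],R.from_quat(s["tcp_rot"]).as_matrix().round(3).tolist())
for n in ["wrist","top","scene"]:
    c=read_camera(n);cv2.imwrite(f"pics/{n}10.png",c["color"][:,:,::-1]);np.savez(f"{n}10.npz",**c)
a=cv2.imread("pics/scene10.png")[150:240,370:480];cv2.imwrite("pics/scene10c.png",cv2.resize(a,None,fx=6,fy=6,interpolation=cv2.INTER_CUBIC))
E
```

```text
10.2167 [ 0.39539426 -0.28332901  0.11829415] [-0.24211729  0.83149255 -2.69048538] 0.17436314029742894 [[1.0, 0.004, 0.0], [0.004, -1.0, -0.001], [0.0, 0.001, -1.0]]
```

View pics/wrist10.png

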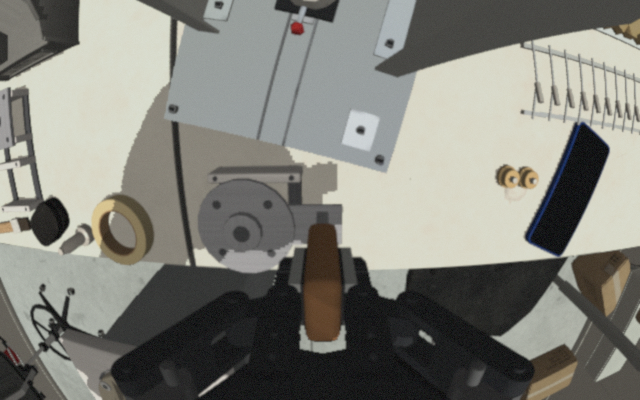

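View pics/scene10c.png

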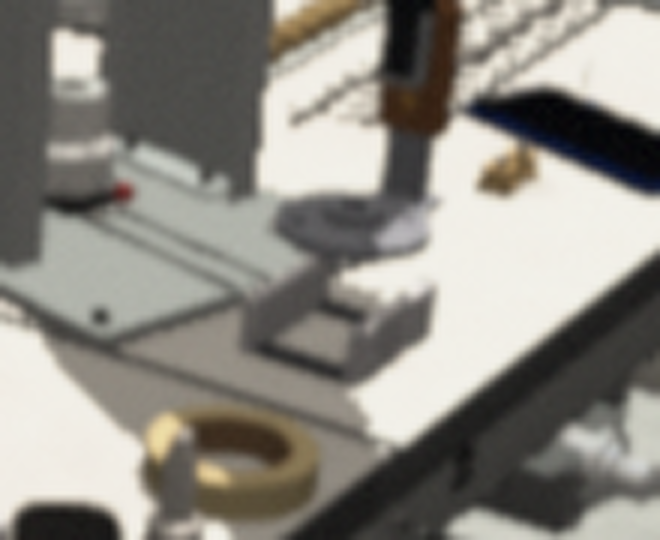

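View pics/top10.png

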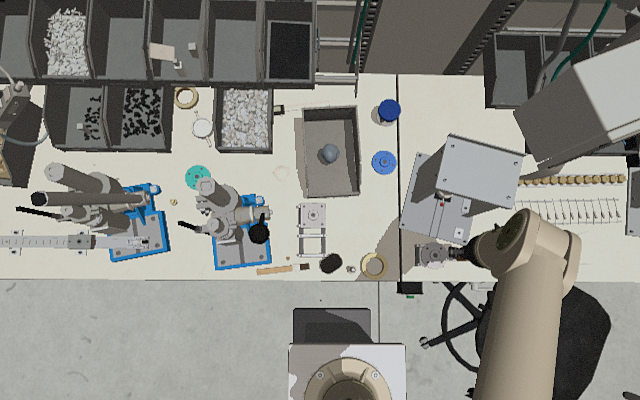

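```bash
python3 - <<'E'
from h import *
c=np.load("wrist10.npz")
a=c["color"][150:280,180:350,::-1];cv2.imwrite("pics/w10c.png",cv2.resize(a,None,fx=4.5,fy=4.5,interpolation=cv2.INTER_CUBIC))
print("hole",onz(c,(242.5,233.5),.073))
E
```

```text
hole [ 0.39122931 -0.22970109  0.073     ]
```

View pics/w10c.png

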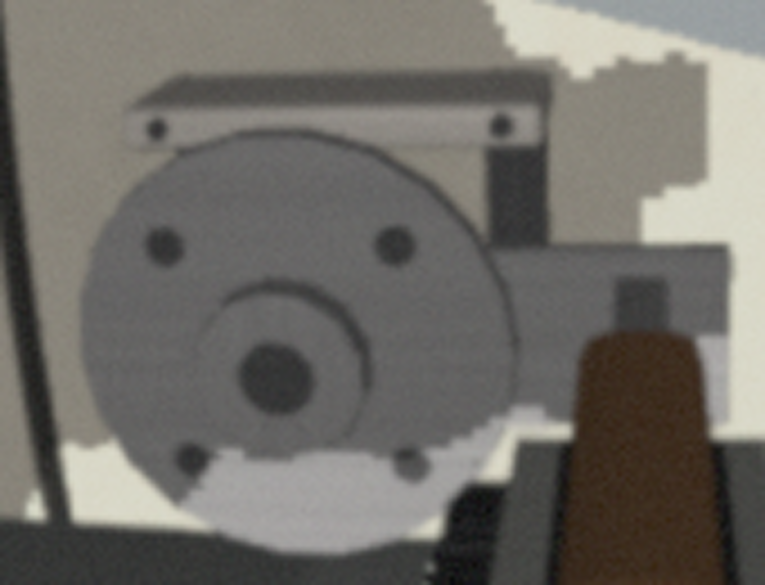

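```bash
python3 - <<'E'
from h import *
c=np.load("wrist10.npz")
g=lambda x,y,z:onz(c,(180+(x+.5)/4.5-.5,150+(y+.5)/4.5-.5),z)[:2]
a,b=g(157,128,.03),g(502,126,.03);print(a,b,(a+b)/2); print(g(278,378,.073))
print(g(485,285,.059),[g(x,y,.059) for x,y in((725,246),(535,412))])
E
```

```text
[ 0.4198311  -0.19770766] [ 0.41956618 -0.26008341] [ 0.41969864 -0.22889553]
[ 0.39112953 -0.22889839]
[ 0.40121876 -0.25966385] [array([ 0.40770886, -0.29686976]), array([ 0.37940802, -0.26692878])]
```

Request:
{"method": "apply_moves", "body": {
  "moves": [
    {"linear":[0,0,5],"delta_rot":[0,0,0],"grip":1},
    {"linear":[0,0,12],"delta_rot":[0,0,0],"grip":1},
    {"linear":[0,0,19],"delta_rot":[0,0,0],"grip":1},
    {"linear":[0,0,24],"delta_rot":[0,0,0],"grip":1},
    {"linear":[0,0,26],"delta_rot":[0,0,0],"grip":1},
    {"linear":[0,0,28],"delta_rot":[0,0,0],"grip":1},
    {"linear":[0,0,30],"delta_rot":[0,0,0],"grip":1},
    {"linear":[0,0,33],"delta_rot":[0,0,0],"grip":1},
    {"linear":[0,0,38],"delta_rot":[0,0,0],"grip":1},
    {"linear":[0,0,39],"delta_rot":[0,0,0],"grip":1}
  ]
}}

```text
t: 11.2
tool_pos: [0.3952, -0.283, 0.0787]
tcp_rot: [1.0, 0.002, -0.0, 0.0]
force: [-0.2, 0.5, -2.4]
width: 0.178
```

```bash
python3 - <<'E'
from h import *
from workcell import *
s=read_state();print(s["t"],s["tool_pos"],s["force"],s["width"],R.from_quat(s["tcp_rot"]).as_matrix().round(3).tolist())
for n in ["wrist","scene"]:
    c=read_camera(n);cv2.imwrite(f"pics/{n}11.png",c["color"][:,:,::-1]);np.savez(f"{n}11.npz",**c)
a=cv2.imread("pics/scene11.png")[150:240,370:480];a=cv2.resize(a,None,fx=4,fy=4,interpolation=cv2.INTER_CUBIC)
b=cv2.imread("pics/wrist11.png")[150:270,180:350][:, :];b=cv2.resize(b,(360,360*120//170));b=cv2.copyMakeBorder(b,0,360-b.shape[0],0,0,0)
cv2.imwrite("pics/11c.png",cv2.hconcat([a,b]))
E
```

```text
11.2 [ 0.39519662 -0.28300485  0.07873906] [-0.15837306  0.53627136 -2.38784543] 0.1775376142790558 [[1.0, 0.004, -0.0], [0.004, -1.0, -0.0], [-0.0, 0.0, -1.0]]
```

View pics/11c.png

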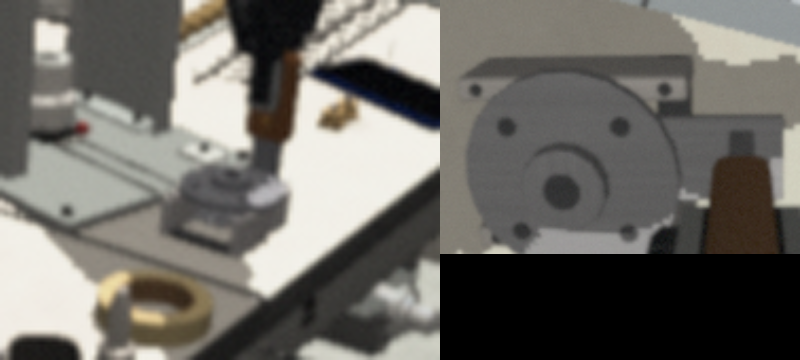

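Request:
{"method": "apply_moves", "body": {
  "moves": [
    {"linear":[0,3,0],"delta_rot":[0,0,0],"grip":1},
    {"linear":[0,8,0],"delta_rot":[0,0,0],"grip":1},
    {"linear":[0,15,0],"delta_rot":[0,0,0],"grip":1},
    {"linear":[0,23,0],"delta_rot":[0,0,0],"grip":1},
    {"linear":[-1,31,0],"delta_rot":[0,0,0],"grip":1},
    {"linear":[-2,39,0],"delta_rot":[0,0,0],"grip":1},
    {"linear":[-3,45,0],"delta_rot":[0,0,0],"grip":1},
    {"linear":[-4,48,0],"delta_rot":[0,0,0],"grip":1},
    {"linear":[-4,48,0],"delta_rot":[0,0,0],"grip":1}
  ]
}}

```text
t: 12.05
tool_pos: [0.3909, -0.3321, 0.079]
tcp_rot: [1.0, 0.001, -0.0, 0.0]
force: [0.1, -0.5, -2.9]
width: 0.176
```

```bash
python3 - <<'E'
from h import *
from workcell import *
s=read_state();print(s["t"],s["tool_pos"],s["force"],s["width"])
c=read_camera("wrist");cv2.imwrite(f"pics/wrist12.png",c["color"][:,:,::-1]);np.savez("wrist12.npz",**c)
E
```

```text
12.05 [ 0.39091181 -0.33206168  0.07900558] [ 0.07039603 -0.47792192 -2.9007856 ] 0.17582973156031068
```

View pics/wrist12.png

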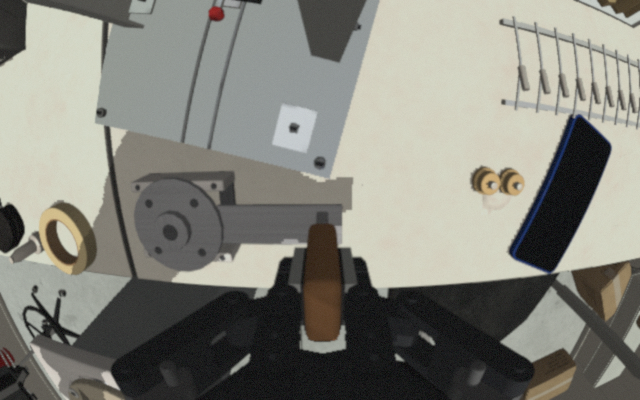

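```bash
python3 - <<'E'
from h import *
c=np.load("wrist12.npz")
print("edge",onz(c,(240,283),0),onz(c,(420,284),0),"bob",onz(c,(478,182),.01),onz(c,(173,233),.044))
E
```

```text
edge [ 0.32382086 -0.26117118  0.        ] [ 3.22000945e-01 -4.19447284e-01 -2.77555756e-17] bob [ 0.41807222 -0.45333524  0.01      ] [ 0.39038647 -0.230487    0.044     ]
```

Request:
{"method": "apply_moves", "body": {
  "moves": [
    {"linear":[0,4,0],"delta_rot":[0,0,0],"grip":1},
    {"linear":[0,11,0],"delta_rot":[0,0,0],"grip":1},
    {"linear":[-1,19,0],"delta_rot":[0,0,0],"grip":1},
    {"linear":[-2,28,0],"delta_rot":[0,0,0],"grip":1},
    {"linear":[-3,36,0],"delta_rot":[0,0,0],"grip":1},
    {"linear":[-3,41,0],"delta_rot":[0,0,0],"grip":1},
    {"linear":[-3,42,0],"delta_rot":[0,0,0],"grip":1},
    {"linear":[-3,42,0],"delta_rot":[0,0,0],"grip":1}
  ]
}}

```text
t: 12.77
tool_pos: [0.3882, -0.3738, 0.0789]
tcp_rot: [1.0, 0.001, -0.0, -0.0]
force: [-0.3, -0.0, -1.8]
width: 0.175
```

```bash
python3 - <<'E'
from h import *
from workcell import *
s=read_state();print(s["t"],s["tool_pos"],s["force"],s["width"],R.from_quat(s["tcp_rot"]).as_matrix().round(3).tolist())
c=read_camera("wrist");cv2.imwrite(f"pics/wrist13.png",c["color"][:,:,::-1]);np.savez("wrist13.npz",**c)
E
```

```text
12.7667 [ 0.38817722 -0.37377377  0.07886414] [-2.54725358e-01 -8.30789962e-04 -1.83113890e+00] 0.17526358059184208 [[1.0, 0.003, -0.001], [0.003, -1.0, 0.0], [-0.001, -0.0, -1.0]]
```

View pics/wrist13.png

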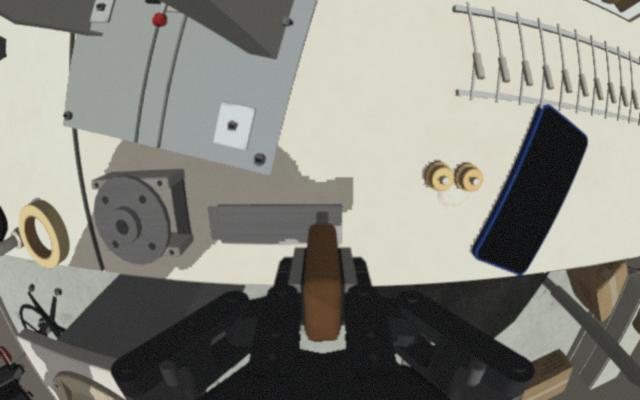

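Request:
{"method": "apply_moves", "body": {
  "moves": [
    {"linear":[0,0,5],"delta_rot":[0,0,0],"grip":1},
    {"linear":[0,0,10],"delta_rot":[0,0,0],"grip":1},
    {"linear":[0,0,13],"delta_rot":[0,0,0],"grip":1},
    {"linear":[0,0,15],"delta_rot":[0,0,0],"grip":1},
    {"linear":[0,0,15.5],"delta_rot":[0,0,0],"grip":1},
    {"linear":[0,0,16],"delta_rot":[0,0,0],"grip":1},
    {"linear":[0,0,16],"delta_rot":[0,0,0],"grip":1}
  ]
}}

```text
t: 13.4
tool_pos: [0.3884, -0.3728, 0.0633]
tcp_rot: [1.0, 0.002, -0.0, -0.0]
force: [-2.0, 2.7, 5.3]
width: 0.173
```

Request:
{"method": "apply_moves", "body": {
  "force": 20,
  "moves": [
    {"linear":[0,0,0],"delta_rot":[0,0,0],"grip":1},
    {"linear":[0,0,0],"delta_rot":[0,0,0],"grip":0.6},
    {"linear":[0,0,0],"delta_rot":[0,0,0],"grip":0.4},
    {"linear":[0,0,0],"delta_rot":[0,0,0],"grip":0.2},
    {"linear":[0,0,0],"delta_rot":[0,0,0],"grip":0},
    {"linear":[0,0,0],"delta_rot":[0,0,0],"grip":-0.2},
    {"linear":[0,0,0],"delta_rot":[0,0,0],"grip":-0.2},
    {"linear":[0,0,0],"delta_rot":[0,0,0],"grip":-0.2}
  ]
}}

```text
t: 14.07
tool_pos: [0.3884, -0.3728, 0.0633]
tcp_rot: [1.0, 0.002, -0.0, -0.0]
force: [0.0, -0.5, -0.0]
width: 0.602
```

```bash
python3 - <<'E'
from h import *
from workcell import *
s=read_state();print(s["t"],s["tool_pos"],s["force"],s["width"])
c=read_camera("wrist");cv2.imwrite(f"pics/wrist14.png",c["color"][:,:,::-1]);np.savez("wrist14.npz",**c)
E
```

```text
14.0667 [ 0.38844067 -0.37280335  0.0633431 ] [ 0.04026533 -0.51697693 -0.02798654] 0.6015241394759638
```

View pics/wrist14.png

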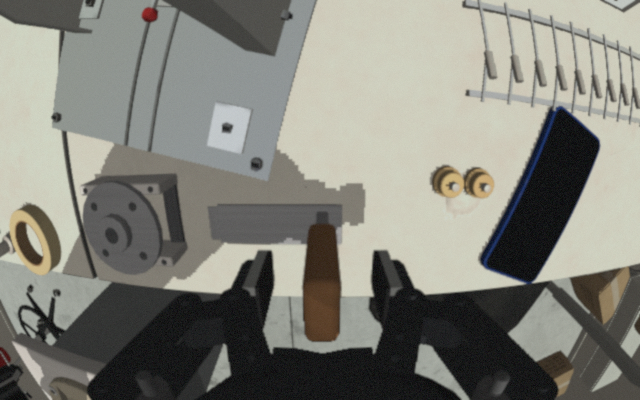

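The gripper is released and centred around the grip, and the lifter is standing. I'll go straight up 100 mm.

Request:
{"method": "apply_moves", "body": {
  "moves": [
    {"linear":[0,0,-15],"delta_rot":[0,0,0],"grip":-0.2},
    {"linear":[0,0,-35],"delta_rot":[0,0,0],"grip":-0.2},
    {"linear":[0,0,-60],"delta_rot":[0,0,0],"grip":-0.2},
    {"linear":[0,0,-85],"delta_rot":[0,0,0],"grip":-0.2},
    {"linear":[0,0,-110],"delta_rot":[0,0,0],"grip":-0.2},
    {"linear":[0,0,-130],"delta_rot":[0,0,0],"grip":-0.2},
    {"linear":[0,0,-130],"delta_rot":[0,0,0],"grip":-0.2},
    {"linear":[0,0,-130],"delta_rot":[0,0,0],"grip":-0.2}
  ]
}}

```text
t: 14.78
tool_pos: [0.3891, -0.3734, 0.1946]
tcp_rot: [1.0, 0.002, 0.001, 0.001]
force: [-0.2, 0.9, -0.7]
width: 0.598
```

```bash
python3 - <<'E'
from h import *
from workcell import *
s=read_state();print(s["t"],s["tool_pos"],s["force"],s["width"])
for n in ["wrist","scene","top"]:
    c=read_camera(n);cv2.imwrite(f"pics/{n}15.png",c["color"][:,:,::-1]);np.savez(f"{n}15.npz",**c)
a=cv2.imread("pics/scene15.png")[130:240,350:490];cv2.imwrite("pics/scene15c.png",cv2.resize(a,None,fx=5,fy=5,interpolation=cv2.INTER_CUBIC))
E
```

```text
14.7833 [ 0.38909179 -0.37340665  0.19457988] [-0.22692167  0.94448195 -0.71024975] 0.597688381211179
```

View pics/wrist15.png

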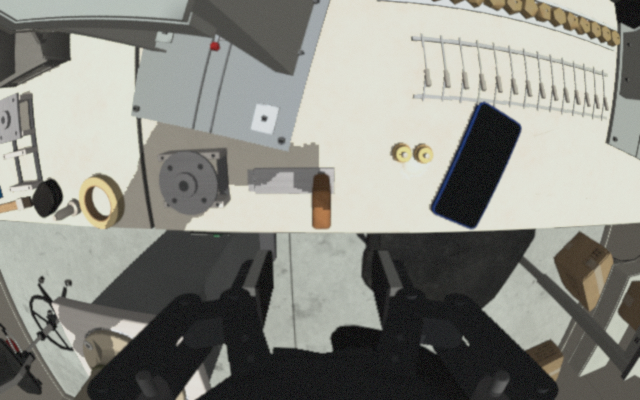

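View pics/scene15c.png

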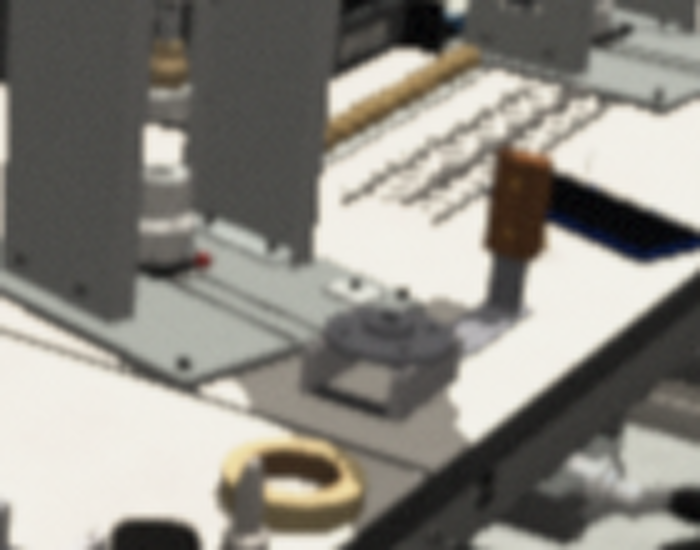

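```bash
python3 - <<'E'
from h import *
c=np.load("wrist15.npz");h=onz(c,(186,186),.044);print("cover",h,h[:2]-[.3926,-.2291])
t=onz(c,(249,180),.004);print("tip",t,"seat dist",np.linalg.norm((t-h)[:2])+.032)
a=np.load("top0.npz")["color"];b=np.load("top15.npz")["color"]
d=cv2.absdiff(a[205:231,298:326],b[205:231,298:326]);print("square diff",d.mean(),d.max())
from workcell import *
s=read_state();print(s["dq"].round(3))
job_done()
E
```

```text
cover [ 0.39063239 -0.23124066  0.044     ] [-0.00196761 -0.00214066]
tip [ 0.38609986 -0.29157208  0.004     ] seat dist 0.09250143185252438
square diff 2.6053113553113554 11
[ 0.001  0.003  0.002  0.003 -0.001  0.004 -0.002]
the job is handed in; nothing more can be done
```

The round cover is on the single rest, and the lifter is standing on the bench clear of it. I handed the job in at about 15 s, against the 53 s limit. `job_done` gives no verdict, so what follows is from my own last measurements.

**What I did:** I gripped the lifter by its grip and slid the blade under the round cover. I lifted the cover about 29 mm above the rails, carried it across, and set it down. Then I drew the blade out along the rest's -x, stood the lifter on the bench and moved the gripper straight up.

**Last checks:**
- **Round cover:** it looks flat across both rails, about 3 mm from the rest's middle (limit 18 mm). I judged flatness by eye and did not measure the tilt.
- **Lifter:** it looks upright. The blade seat is about 92 mm from the cover's centre (over 50 mm needed).
- **Square cover:** the top view around it is the same before and after, so it has not visibly moved.
- **Robot:** it is touching nothing. The wrist force is at noise level, about 1 N.

**Disagreement along the way:** my first top-view reading of the rest was about 6.5 mm off in y. I had taken a shadow for the rail end. A re-reading of that picture and a second wrist view then agreed to within about 2 mm. No check failed at the end.

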